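# Close the baking canisters with their own lids

### The arm

A 7-joint arm with a two-finger parallel gripper is mounted at the origin on the work surface. World frame = base frame: x ahead of the robot, y to its left, z up, the work surface at z = 0. Lengths are in m, angles in rad, forces in N, time in s.
With the tool pointing down it reaches from about 0.4 to 0.925 m from the base axis. Payload 4.1 kg.
Tool frame: the origin (TCP) lies at the very end of the fingers, on their centre line; the grasp point (between the pads) lies 19 mm behind it (ctrl.tcp_to_grasp is the distance from the TCP to the grasp point, in m); x points along the fingers, z is the direction in which the jaws open and shut, and the axes are right-handed (so a half turn about x gives the same grasp; the last joint's range is limited). The gripper opens to 85 mm and grips with 20 to 120 N. Pads are 22 mm wide; open, the fingers measure 114 mm over their backs; the gripper's body (76 mm by 85 mm) begins 54 mm behind the grasp point. The pads swing forward as they close: fully open they stand 13 mm farther back than shut.
Start: joints at [1.065, 0.398, 0.045, 1.537, -0.019, 1.207, -0.051], TCP at [0.257, -0.597, 0.2] pointing down, gripper open.
Joint ranges: [-2.82, 2.82], [-0.49, 2.23], [-1.37, 1.46], [0, 2.46], [-1.36, 4.5], [0.23, 2], [-2.94, 2.94]. Speed limits (rad/s): [2.57, 2.57, 3.14, 3.14, 3.14, 3.14, 3.14].

### API

Orientations are given as a unit quaternion [w, x, y, z].
In Python, from cell import ctrl gives the robot as it stands.
- The arm moves only by the shell command python3 -m crank 'ROWS' [FORCE]. ROWS is JSON, a list of rows, each an object with "angular": the turn, a rotation vector about the tool's x, y, z in degrees, a list of three; "linear": the shift along the tool's x, y, z in mm, a list of three; "jaw": the finger opening in mm, from 0 to 85.4. A call has 1 to 5 rows; each row is the pose to reach, as a shift and turn from the pose commanded when the call began, along the tool's axes at that moment; what a row does not reach only later rows make up. A row lasts 1/10 s, in which the tool goes at most 50 mm and 8.59 degrees, less where a joint would pass 70% of its speed; a pose out of reach is approached as far as the arm can. A call with a gripper value outside its range is refused whole. The fingers move at their own pace and stop on an object; FORCE is the grip in N (left out, the last holds). Time passes only in rows, so rows that repeat a pose let the fingers close. It gives the time, the measured TCP pose, the force and the opening at its end, in the units of the state.
- ctrl.get_obs(): the state, without advancing time (a new reading comes with each control period).
- ctrl.capture(name): name is "scene" or "top"; returns a dict with "image" (400x640x3 uint8, red, green, blue), "fx", "fy", "cx", "cy" (pixels), "distortion" ([k1, k2, p1, p2, k3] as OpenCV has them; the pictures are not rectified), "origin" and "orientation" of the camera in the world. Camera axes: x right, y up, looking along -z (the intrinsics and any distortion apply to the point x, -y, -z); pixel columns grow to the right and rows downward; lengths in m; the calibration is good to about 2 mm. A picture is of the moment at which its call begins. There is no depth.
- ctrl.close_job(): hands the job in, once; it reports no verdict.
The state is a dict: "clock": time; "q": joint angles; "joint_velocities": joint speeds; "tau": joint torques, N m; "position": TCP position; "tcp_rot": TCP orientation; "force": force on the tool from outside, world axes, zero at the start; "torque": the same for the moment, N m; "finger_gap": finger opening in m.
Only numpy, scipy, OpenCV 4.12 (cv2) and the standard library are available. Lean on these libraries where they do the work, as an engineer would, in place of code of your own. Each camera call takes 0.05 s, during which the arm holds its last target.

### The job

Baking is done: close the four white canisters. Put each wooden lid on the canister that it fits in shape and size, set down (not dropped) centred and lying flat on the rim with its plug in the mouth, the square and the oblong one lined up with their canister's sides. Leave the canisters, the tamper and the yellow piping tip case where they stand.

Things in the scene. Friction and masses are not known exactly. Their poses are not given: they have to be found in the camera images.
- lid_large_grip (a point): Loose beech lid, 56 mm high: below, a plug 88 mm round (tapering to 80), 10 mm high; on it a 116 mm round board 12 mm thick; on top, in the middle, a round knob 26 mm across, 34 mm high (neck 13 mm). Fits the large round canister. It starts right way up on the counter. Origin: on its axis at gripping height, 23 mm above the board's top, 45 mm above its underside, 35 mm above the rim once seated. Any yaw.
- lid_small_grip (a point): Loose beech lid, 56 mm high: below, a plug 54 mm round (tapering to 46), 10 mm high; on it a 82 mm round board 12 mm thick; on top, in the middle, a round knob 26 mm across, 34 mm high (neck 13 mm). Fits the small round canister. It starts right way up on the counter. Origin: on its axis at gripping height, 23 mm above the board's top, 45 mm above its underside, 35 mm above the rim once seated. Any yaw.
- lid_square_grip (a point): Loose beech lid, 56 mm high: below, a plug 70 x 70 mm, 10 mm high; on it a 98 x 98 mm square board 12 mm thick; on top, in the middle, a bar grip 50 x 18 mm, 34 mm high, along x (pinch along y). Fits the square canister at any quarter turn. It starts right way up on the counter. Origin: on its axis at gripping height, 23 mm above the board's top, 45 mm above its underside, 35 mm above the rim once seated. x and y along its sides.
- lid_oblong_grip (a point): Loose beech lid, 56 mm high: below, a plug 98 x 48 mm, 10 mm high; on it a 126 x 76 mm oblong board 12 mm thick; on top, in the middle, a bar grip 60 x 18 mm, 34 mm high, along x (pinch along y). Fits the oblong canister, either way round. It starts right way up on the counter. Origin: on its axis at gripping height, 23 mm above the board's top, 45 mm above its underside, 35 mm above the rim once seated. x along its long side.
- can_large_mouth (a point): Open white stoneware canister, round, 110 mm across and 88 mm high, wall 5 mm, mouth 100 mm across. It stands loose on the counter. Origin at the centre of its mouth, level with the rim; z up. Its yaw does not matter.
- can_small_mouth (a point): Open white stoneware canister, round, 76 mm across and 70 mm high, wall 5 mm, mouth 66 mm across. It stands loose on the counter. Origin at the centre of its mouth, level with the rim; z up. Its yaw does not matter.
- can_square_mouth (a point): Open white stoneware canister, square with rounded corners, 92 x 92 mm and 80 mm high, wall 5 mm, mouth 82 x 82 mm. It stands loose on the counter. Origin at the centre of its mouth, level with the rim; z up. x and y along its sides.
- can_oblong_mouth (a point): Open white stoneware canister, oblong with rounded corners, 120 x 70 mm and 64 mm high, wall 5 mm, mouth 110 x 60 mm. It stands loose on the counter. Origin at the centre of its mouth, level with the rim; z up. x along its long side.
- tamper_mid (a point): Bystander: dark wooden tamper standing on its 58 mm round base, waisted, with a 42 mm knob, 89 mm high. Origin on its axis, half-way up.
- tip_case_mid (a point): Bystander: closed yellow plastic piping tip case lying flat, 80 x 115 x 39 mm with a small white press button catch on one long side. Origin at its centre, half-way up; x along its 80 mm side, y along its 115 mm side.
Not all that is in view belongs to the job. What is shaped like the part that bears lid_large_grip but purple is not meant.

How it is judged:
By the outcome, as a careful person would: the job done as asked, in the order asked, and still so for the second after the job is handed in, with the robot touching nothing.
It also fails if it takes over 115 s, if anything falls off the work surface, if the arm or the gripper's body presses on something with over 40 N, if the wrist force passes 120 N, or if a joint passes its speed limit or range.

## Working session

There is one attempt and no reset: what is moved stays moved. The work goes in short steps, Python scripts to look and compute and a shell command to move; the robot and the scene stay as the last step left them, time stands still between calls to the robot, and variables do not carry over. Pictures are saved under pics/ and viewed, and the job is handed in when it is done.

```bash
ls; mkdir -p pics; python3 - <<'E'
from cell import ctrl
import cv2
o=ctrl.get_obs(); print(o, ctrl.tcp_to_grasp)
for n in("scene","top"):
    c=ctrl.capture(n); cv2.imwrite(f"pics/{n}0.png",c["image"][:,:,::-1])
    print({k:v for k,v in c.items() if k!="image"})
E
```

```text
pics
{'clock': 0.0, 'q': array([ 1.0650308 ,  0.3991878 ,  0.04502431,  1.53788504, -0.01869703,
        1.20688769, -0.050691  ]), 'joint_velocities': array([ 0.001016  ,  0.00069472,  0.00134361, -0.00030063, -0.00159463,
       -0.00118957, -0.00108719]), 'tau': array([-5.90873915e-04, -4.75111699e+01,  1.36484865e+00, -2.54219252e+01,
        1.15072503e-02,  9.54974763e-03,  6.13967629e-06]), 'position': array([ 0.25691215, -0.59631687,  0.1988638 ]), 'tcp_rot': array([ 0.59011182,  0.38900178,  0.59131093, -0.38832595]), 'force': array([0.29689144, 0.46954327, 0.30718086]), 'torque': array([-0.0194665 ,  0.0743716 ,  0.01299885]), 'finger_gap': 0.08541858065238447} 0.0187
{'fx': 391.6558646305786, 'fy': 391.6558646305786, 'cx': 317.4480553647185, 'cy': 202.5848855580922, 'distortion': array([0.02987611, 0.        , 0.        , 0.        , 0.        ]), 'origin': array([ 0.83763882, -0.58374992,  0.98185413]), 'orientation': array([0.89572432, 0.29425604, 0.09864655, 0.31837115])}
{'fx': 480.567880816371, 'fy': 480.567880816371, 'cx': 324.8010032520995, 'cy': 202.06395039725678, 'distortion': array([-0.06026201,  0.        ,  0.        ,  0.        ,  0.        ]), 'origin': array([ 0.17178888, -0.07197841,  1.82519158]), 'orientation': array([ 0.71033403,  0.05690336, -0.0539376 , -0.69948432])}
```

View pics/scene0.png

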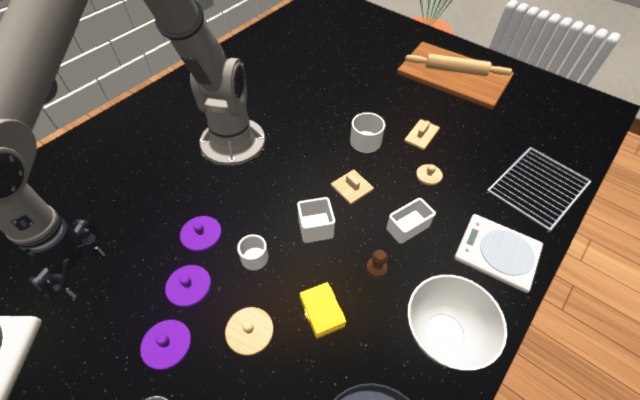

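View pics/top0.png

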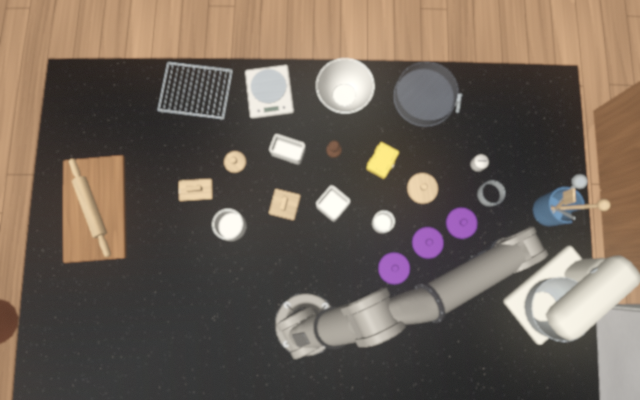

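The four beech lids are at these scene pixels (top in brackets):
- Large: (249,331) [422,188]
- Small: (430,174) [235,161]
- Square: (352,186) [285,204]
- Oblong: (422,133) [195,190]

The canisters are:
- Large: (367,132) [229,225]
- Small: (253,252) [383,222]
- Square: (316,219) [333,203]
- Oblong: (411,220) [287,149]

Things that could be mistaken for the large lid are the purple lids at scene (200,232), (187,285) and (165,344). I choose the beech one at (249,331). The other white cups at top (491,193) and (480,162) are not canisters to close. Next I fit the poses by silhouette and check with crops.

```bash
cat > h.py <<'E'
import numpy as np, cv2
from scipy.spatial.transform import Rotation as R
from scipy.optimize import minimize
from cell import ctrl
def proj(c,P):
    w=np.array(c["orientation"]); Rm=R.from_quat(w,scalar_first=True).as_matrix()
    p=(np.atleast_2d(P)-c["origin"])@Rm; p=p*[1,-1,-1]
    K=np.array([[c["fx"],0,c["cx"]],[0,c["fy"],c["cy"]],[0,0,1.]])
    return cv2.projectPoints(p.reshape(-1,1,3),np.zeros(3),np.zeros(3),K,np.array(c["distortion"]))[0].reshape(-1,2)
def ring(d,z):
    t=np.linspace(0,2*np.pi,48,endpoint=False); return np.c_[d/2*np.cos(t),d/2*np.sin(t),0*t+z]
def rect(a,b,z,r=0.0):
    t=np.linspace(0,np.pi/2,5); o=[]
    for k,(sx,sy) in enumerate([(1,1),(-1,1),(-1,-1),(1,-1)]):
        for u in t+k*np.pi/2: o.append([sx*(a/2-r)+r*np.cos(u),sy*(b/2-r)+r*np.sin(u),z])
    return np.array(o)
V=np.vstack
def lid(f,plugb,plugt,g):
    return [V([plugb(0),plugt(.01)]),V([f(.01),f(.022)]),g]
rg=lambda d:(lambda z:ring(d,z)); rc=lambda a,b,r=0:(lambda z:rect(a,b,z,r))
knob=V([ring(.026,.056-.026+.006),ring(.026,.05),ring(.018,.056),])
M={'lid_large':lid(rg(.116),rg(.08),rg(.088),knob),'lid_small':lid(rg(.082),rg(.046),rg(.054),knob),
'lid_square':lid(rc(.098,.098),rc(.07,.07),rc(.07,.07),V([rect(.05,.018,.022),rect(.05,.018,.056)])),
'lid_oblong':lid(rc(.126,.076),rc(.098,.048),rc(.098,.048),V([rect(.06,.018,.022),rect(.06,.018,.056)])),
'can_large':[V([ring(.11,0),ring(.11,.088)])],'can_small':[V([ring(.076,0),ring(.076,.07)])],
'can_square':[V([rect(.092,.092,0,.012),rect(.092,.092,.08,.012)])],
'can_oblong':[V([rect(.12,.07,0,.012),rect(.12,.07,.064,.012)])],
'tamper':[V([ring(.058,0),ring(.058,.015)]),V([ring(.03,0),ring(.03,.07)]),V([ring(.042,.06),ring(.036,.089)])],
'case':[V([rect(.08,.115,0,.004),rect(.08,.115,.039,.004)])]}
def place(P,x,y,yaw,z=0):
    c,s=np.cos(yaw),np.sin(yaw)
    return P@np.array([[c,s,0],[-s,c,0],[0,0,1]])+[x,y,z]
def sil(c,name,x,y,yaw,box,S=6,z=0):
    x0,y0,x1,y1=box; m=np.zeros(((y1-y0)*S,(x1-x0)*S),np.uint8)
    for P in M[name]:
        u=(proj(c,place(P,x,y,yaw,z))-[x0-.5,y0-.5])*S-.5
        cv2.fillConvexPoly(m,cv2.convexHull(np.round(u*16).astype(np.int32)),255,cv2.LINE_AA,4)
    return m
def seg(c,name):
    im=c["image"].astype(float)
    if name.startswith('lid'): return np.clip((im[:,:,0]-35)/100,0,1)
    if name=='case': return np.clip((im[:,:,0]-40)/100,0,1)
    if name=='tamper': return np.clip((im[:,:,0]-35)/25,0,1)
    return np.clip((im.min(2)-35)/60,0,1)
def fit(caps,name,x,y,yaw=0,z=0,fixyaw=False,pad=8):
    D=[]
    for c in caps:
        u=proj(c,place(V(M[name]),x,y,yaw,z)); b=np.r_[np.floor(u.min(0))-pad,np.ceil(u.max(0))+pad].astype(int)
        b=np.clip(b,0,[640,400,640,400]); S=6
        s=seg(c,name)[b[1]:b[3],b[0]:b[2]]
        s=cv2.resize(s,None,fx=S,fy=S,interpolation=cv2.INTER_LINEAR)
        D.append((c,b,(s>.5).astype(float),S))
    def f(p):
        e=0
        for c,b,s,S in D:
            m=sil(c,name,p[0]/1e3,p[1]/1e3,np.radians(p[2]) if len(p)>2 else yaw,b,S,z)/255.
            e+=abs(m-s).sum()/m.sum()
        return e
    p0=[x*1e3,y*1e3]+([] if fixyaw else [np.degrees(yaw)])
    sim=np.array([p0]+[[v+(d if i==j else 0) for i,v in enumerate(p0)] for j,d in enumerate([6,6,8][:len(p0)])])
    r=minimize(f,p0,method='Nelder-Mead',options=dict(initial_simplex=sim,xatol=.05,fatol=1e-5))
    return r.x,r.fun
def unproj(c,uv,z):
    K=np.array([[c["fx"],0,c["cx"]],[0,c["fy"],c["cy"]],[0,0,1.]])
    n=cv2.undistortPoints(np.array([[uv]],float),K,np.array(c["distortion"]))[0,0]
    d=R.from_quat(c["orientation"],scalar_first=True).apply([n[0],-n[1],-1]); return c["origin"]+d*(z-c["origin"][2])/d[2]
E
cat > fitall.py <<'E'
from h import *
s=ctrl.capture("scene"); t=ctrl.capture("top")
px={'lid_large':(422,188,.022),'lid_small':(235,161,.022),'lid_square':(285,204,.022),'lid_oblong':(195,190,.022),
'can_large':(229,223,.06),'can_small':(383,222,.05),'can_square':(333,203,.06),'can_oblong':(287,149,.05),'tamper':(334,149,.04),'case':(382,160,.039)}
yaw0={'lid_square':[-15],'lid_oblong':[90],'can_square':[40],'can_oblong':[75,100],'case':[-30,-20]}
for n,(u,v,z) in px.items():
    P=unproj(t,(u,v),z)
    for nm,cs in (("both",[s,t]),("scene",[s]),("top",[t])):
        best=min((fit(cs,n,P[0],P[1],np.radians(a),fixyaw=n not in yaw0) for a in yaw0.get(n,[0])),key=lambda r:r[1])
        print(n,nm,np.round(best[0],1),round(best[1],3))
        if nm=="both":
            p=best[0]
            for k,c in (("s",s),("t",t)):
                for Q in M[n]:
                    q=proj(c,place(Q,p[0]/1e3,p[1]/1e3,np.radians(p[2]) if len(p)>2 else 0))
                    h=cv2.convexHull(q.astype(np.float32))
                    if k+"im" not in globals(): globals()[k+"im"]=cv2.resize(c["image"][:,:,::-1],None,fx=4,fy=4,interpolation=cv2.INTER_CUBIC)
                    cv2.polylines(globals()[k+"im"],[np.round((h+.5)*4*16-8).astype(np.int32)],True,(0,0,255),1,cv2.LINE_AA,4)
cv2.imwrite("pics/fs.png",sim[80*4:360*4,180*4:460*4][::1,::1]); 
a=sim[100*4:360*4,130*4:460*4]; cv2.imwrite("pics/fs.png",cv2.resize(a,(760,598),interpolation=cv2.INTER_AREA))
a=tim[130*4:250*4,170*4:450*4]; cv2.imwrite("pics/ft.png",cv2.resize(a,(800,343),interpolation=cv2.INTER_AREA))
E
python3 fitall.py
```

```text
lid_large both [ 515.1 -436.2] 0.221
lid_large scene [ 515.1 -436.2] 0.023
lid_large top [ 513.8 -433.6] 0.198
lid_small both [608.2 289.8] 0.304
lid_small scene [608.2 289.6] 0.032
lid_small top [608.7 294.4] 0.272
lid_square both [444.4  91.6 -13.1] 0.448
lid_square scene [444.4  91.5 -12.9] 0.208
lid_square top [446.   94.6 -16.3] 0.24
lid_oblong both [496.4 437.5  94.3] 0.241
lid_oblong scene [496.7 437.5  94. ] 0.036
lid_oblong top [499.4 438.   99.2] 0.203
can_large both [356.7 294.5] 0.326
can_large scene [356.8 294.5] 0.022
can_large top [359.6 300.9] 0.301
can_small both [ 378.6 -281.2] 0.52
can_small scene [ 378.6 -281.1] 0.041
can_small top [ 385.9 -288.9] 0.474
can_square both [446.6 -92.6  54.7] 0.507
can_square scene [446.5 -92.5  54.9] 0.086
can_square top [458.3 -91.6  46.3] 0.412
can_oblong both [656.5  85.   68.4] 0.504
can_oblong scene [656.5  85.1  68.2] 0.079
can_oblong top [665.2  92.2  80.8] 0.415
tamper both [662.5 -96.4] 4.951
tamper scene [662.  -96.3] 0.625
tamper top [ 696.5 -124. ] 4.249
case both [ 621.9 -282.4   61.8] 0.318
case scene [ 621.7 -282.6   61.8] 0.036
case top [ 626.7 -280.5   52.8] 0.268
```

View pics/fs.png

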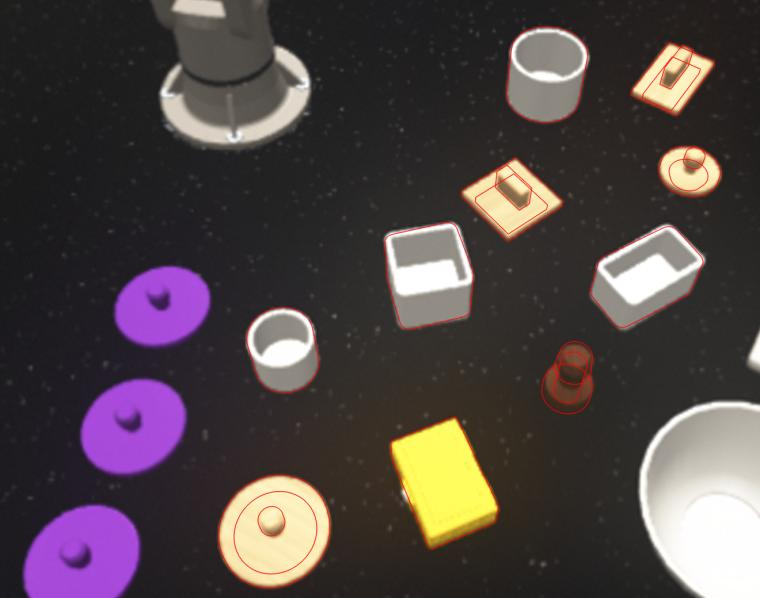

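View pics/ft.png

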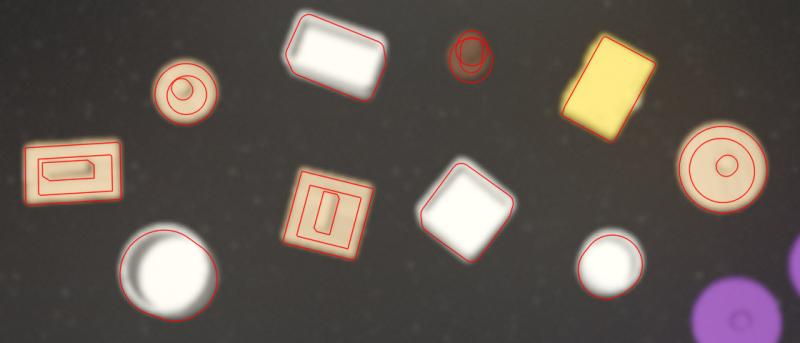

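```bash
python3 - <<'E'
from h import *
for n in("scene","top"):
    c=ctrl.capture(n); im=c["image"]; print(n,np.median(im.reshape(-1,3),0))
    if n=="top":
        print(im[222,365:402].min(1)); print(im[188,400:445,0]); print(im[160,365:402,0])
    else:
        print(im[252,232:275].min(1)); print(im[331,220:278,0])
E
```

```text
scene [45. 41. 40.]
[ 41  48  46  39  41  79 193 252 249 167 120 118 143 215 252 254 254 254
 254 254 254 254 254 254 254 254 254 254 254 254 253 244 165 122 115 100
  52  43  42  42  44  42  42]
[ 43  43  42  42  75 198 248 252 253 253 253 252 252 252 252 251 250 250
 250 251 251 252 251 246 219 171 153 152 148 136 129 144 208 247 251 252
 252 252 252 252 253 253 253 253 253 253 253 253 253 252 252 251 235 106
  52  49  49  48]
top [68. 64. 60.]
[ 61  61  61  63  63  71 104 155 199 229 241 245 246 247 247 247 247 247
 247 247 248 247 248 247 240 222 203 203 208 180 122  73  59  61  60  60
  59]
[ 72  70  69  69  69  75 109 169 210 226 233 237 237 236 236 236 235 235
 235 230 218 214 220 227 230 230 226 224 228 230 229 227 226 227 226 224
 213 182 127  74  63  61  59  59  58]
[ 69  71  84 129 184 223 242 251 253 254 254 254 255 254 255 255 254 255
 254 254 255 255 254 255 253 250 248 246 236 204 148  93  72  68  68  68
  67]
```

```bash
python3 - <<'E'
s=open('h.py').read()
i=s.index("def seg"); j=s.index("def fit(")
s=s[:i]+'''def seg(c,name):
    im=c["image"].astype(float); top=c["fx"]>430
    if name=='tamper': return np.clip((im[:,:,0]-im[:,:,2]-15)/30,0,1)
    if name.startswith('can'): return np.clip((im.min(2)-(100 if top else 45))/(70 if top else 70),0,1)
    if name=='case': return np.clip((im[:,:,0]-(110 if top else 60))/100,0,1)
    return np.clip((im[:,:,0]-(100 if top else 80))/100,0,1)*(im[:,:,2]<im[:,:,1])
'''+s[j:]
open('h.py','w').write(s)
E
python3 fitall.py
```

```text
lid_large both [ 517.3 -435.2] 0.095
lid_large scene [ 514.9 -435.9] 0.024
lid_large top [ 518.8 -434.4] 0.025
lid_small both [610.9 290.7] 0.17
lid_small scene [607.7 291.8] 0.092
lid_small top [612.4 290.6] 0.024
lid_square both [446.7  92.8 -13. ] 0.262
lid_square scene [443.2  92.7 -12.8] 0.205
lid_square top [448.4  93.  -12.7] 0.039
lid_oblong both [497.7 438.5  94.9] 0.16
lid_oblong scene [495.5 440.   94.4] 0.07
lid_oblong top [499.8 438.5  94.6] 0.033
can_large both [359.6 295. ] 0.198
can_large scene [356.5 295. ] 0.025
can_large top [363.7 297.4] 0.096
can_small both [ 381.7 -281.6] 0.195
can_small scene [ 378.  -280.5] 0.029
can_small top [ 384.8 -281.3] 0.072
can_square both [448.6 -91.   51.1] 0.173
can_square scene [446.1 -92.2  52.5] 0.058
can_square top [451.3 -90.4  49. ] 0.078
can_oblong both [659.1  87.1  72. ] 0.179
can_oblong scene [656.5  85.4  69.9] 0.052
can_oblong top [662.6  88.3  71.4] 0.061
tamper both [662.9 -92.3] 0.324
tamper scene [661.3 -91.2] 0.189
tamper top [666.9 -92.4] 0.092
case both [ 623.4 -282.4   61.6] 0.148
case scene [ 621.3 -282.1 -118.1] 0.034
case top [ 625.7 -280.9   61.4] 0.076
```

View pics/ft.png

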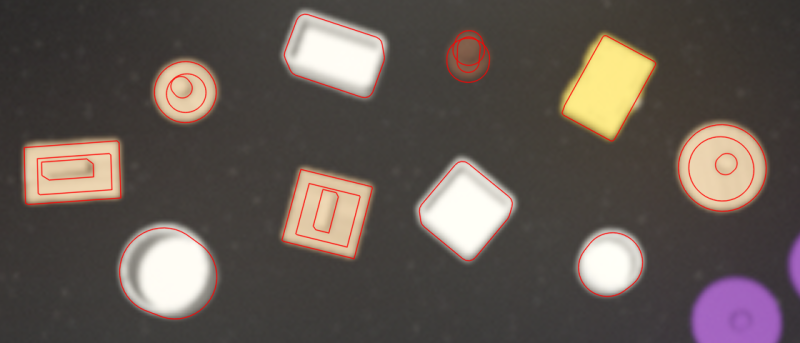

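View pics/fs.png

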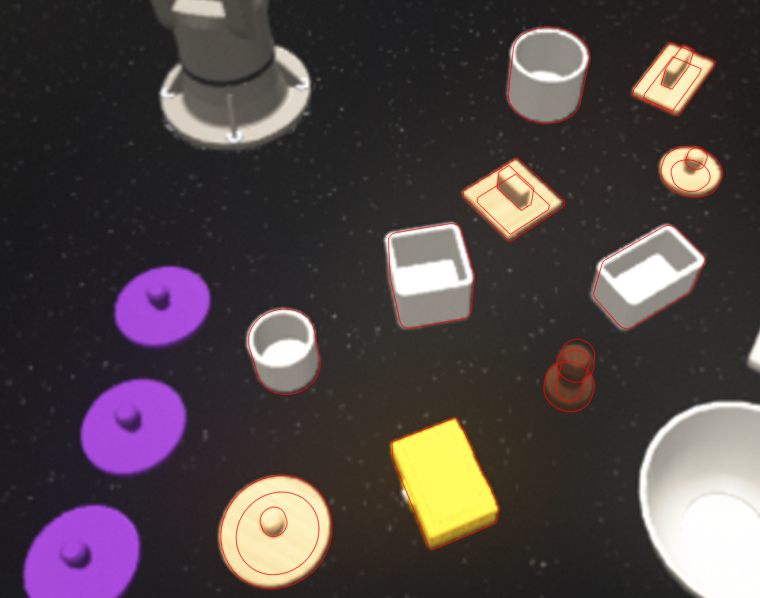

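```bash
cat > rim.py <<'E'
from h import *
import sys
SZ={'can_large':(None,.11,.088),'can_small':(None,.076,.07),'can_square':(.092,.092,.08),'can_oblong':(.12,.07,.064)}
def rimfit(c,name,x,y,yaw=0,thr=170,S=8):
    a,b,z=SZ[name]
    pts=lambda p:(ring(b,z) if a is None else rect(a,b,z,p[3]/1e3))
    u=proj(c,place(ring(.13 if a is None or a<.1 else .15,z),x,y,0)); x0,y0=np.floor(u.min(0)).astype(int); x1,y1=np.ceil(u.max(0)).astype(int)
    g=cv2.resize(c["image"].min(2)[y0:y1,x0:x1].astype(np.float32),None,fx=S,fy=S,interpolation=cv2.INTER_CUBIC)
    g=(g>thr).astype(np.uint8); cs=cv2.findContours(g,cv2.RETR_EXTERNAL,cv2.CHAIN_APPROX_NONE)[0]
    k=max(cs,key=lambda q:cv2.contourArea(cv2.convexHull(q))); T=np.zeros_like(g); cv2.drawContours(T,[cv2.convexHull(k)],-1,1,-1)
    def f(p):
        m=np.zeros(g.shape,np.uint8); q=(proj(c,place(pts(p),p[0]/1e3,p[1]/1e3,np.radians(p[2]) if a else 0))-[x0-.5,y0-.5])*S-.5
        cv2.fillConvexPoly(m,cv2.convexHull(np.round(q*16).astype(np.int32)),255,cv2.LINE_AA,4)
        return abs(m/255.-T).sum()/T.sum()
    p0=[x*1e3,y*1e3]+([np.degrees(yaw),10] if a else [])
    sim=np.array([p0]+[[v+(d if i==j else 0) for i,v in enumerate(p0)] for j,d in enumerate([5,5,6,4][:len(p0)])])
    r=minimize(f,p0,method='Nelder-Mead',options=dict(initial_simplex=sim,xatol=.02,fatol=1e-6)); return r.x,r.fun
if __name__=="__main__":
    s=ctrl.capture("scene"); t=ctrl.capture("top")
    for n,x,y,a in(('can_large',.357,.295,0),('can_small',.379,-.281,0),('can_square',.447,-.092,52),('can_oblong',.657,.086,70)):
        for nm,c,th in(('s',s,170),('s',s,190),('s',s,150),('t',t,150)):
            p,e=rimfit(c,n,x,y,np.radians(a),th); print(n,nm,th,np.round(p,1),round(e,3))
E
python3 rim.py
```

```text
can_large s 170 [359.9 288.9] 0.028
can_large s 190 [359.7 289.5] 0.012
can_large s 150 [360.7 287.5] 0.053
can_large t 150 [358.5 289.7] 0.102
can_small s 170 [ 381.8 -283. ] 0.03
can_small s 190 [ 381.4 -282.6] 0.011
can_small s 150 [ 382.6 -283.6] 0.058
can_small t 150 [ 378.9 -275.9] 0.163
can_square s 170 [447.4 -94.4  50.4   7. ] 0.064
can_square s 190 [447.3 -94.3  49.9   8. ] 0.045
can_square s 150 [447.6 -95.2  50.2   6.4] 0.085
can_square t 150 [447.7 -91.5  53.1   2.3] 0.149
can_oblong s 170 [657.6  82.7  73.    6.2] 0.069
can_oblong s 190 [657.6  82.9  72.6   7.4] 0.051
can_oblong s 150 [657.9  82.2  73.3   5. ] 0.094
can_oblong t 150 [655.3  86.8  69.6  -5.8] 0.09
```

```bash
python3 - <<'E'
from rim import *
s=ctrl.capture("scene")
for n,x,y,a in(('can_large',.357,.295,0),('can_small',.379,-.281,0),('can_square',.447,-.092,52),('can_oblong',.657,.086,70)):
    for th in (205,220,235): 
        p,e=rimfit(s,n,x,y,np.radians(a),th); print(n,th,np.round(p,1),round(e,3))
im=s["image"]; o=[]
for (u,v) in((367,132),(253,252),(316,219),(411,220)):
    o.append(cv2.resize(im[v-28:v+28,u-28:u+28,::-1],(392,296),interpolation=cv2.INTER_NEAREST))
cv2.imwrite("pics/cans.png",np.vstack([np.hstack(o[:2]),np.hstack(o[2:])]))
E
```

```text
can_large 205 [359.4 289.9] 0.017
can_large 220 [359.2 290.1] 0.037
can_large 235 [358.6 291. ] 0.19
can_small 205 [ 381.3 -282.5] 0.018
can_small 220 [ 381.  -282.2] 0.039
can_small 235 [ 380.6 -281.7] 0.069
can_square 205 [447.2 -94.   50.4   9.1] 0.029
can_square 220 [447.1 -93.8  50.4  10.1] 0.015
can_square 235 [447.  -93.6  50.6  11.8] 0.008
can_oblong 205 [657.5  83.   72.5   8.6] 0.036
can_oblong 220 [657.5  83.4  72.1   9.8] 0.021
can_oblong 235 [657.1  83.4  72.1  11.6] 0.009
```

View pics/cans.png

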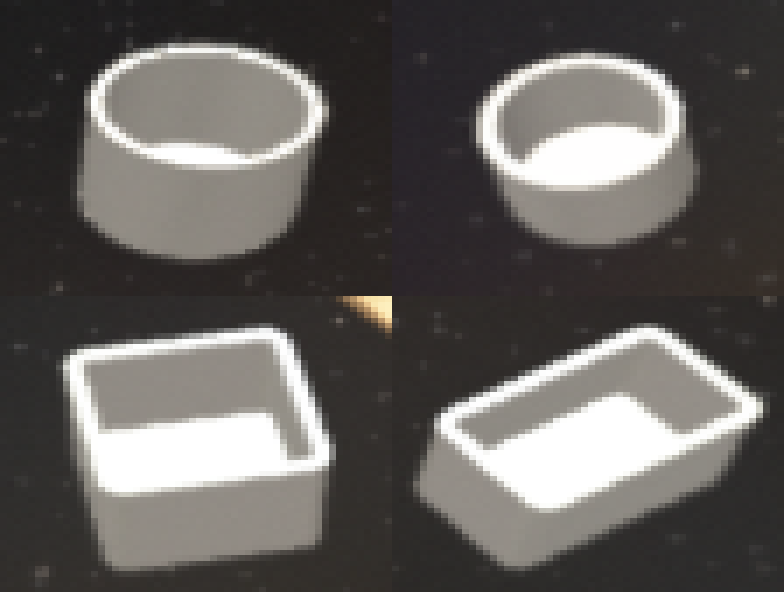

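```bash
cat > can.py <<'E'
from h import *
SZ={'can_large':(None,.11,.088),'can_small':(None,.076,.07),'can_square':(.092,.092,.08),'can_oblong':(.12,.07,.064)}
def canfit(c,name,x,y,yaw=0,S=6):
    a,b,z=SZ[name]
    def sh(d,z,r):
        return ring(b-2*d,z) if a is None else rect(a-2*d,b-2*d,z,max(r-d,.001))
    u=proj(c,place(V([ring(.16,z),ring(.16,0)]),x,y,0)); x0,y0=np.floor(u.min(0)).astype(int); x1,y1=np.ceil(u.max(0)).astype(int)
    I=c["image"].mean(2)[y0:y1,x0:x1]; 
    # ignore non-can bright colours
    im=c["image"][y0:y1,x0:x1].astype(int); W8=(np.ptp(im,axis=2)<45).astype(float); bg=np.median(I[0])
    def ren(p):
        q0=p[:2]/1e3; yw=np.radians(p[2]) if a else 0; r=p[9]/1e3
        def pol(P,m):
            q=(proj(c,place(P,q0[0],q0[1],yw))-[x0-.5,y0-.5])*S-.5
            cv2.fillConvexPoly(m,cv2.convexHull(np.round(q*16).astype(np.int32)),1,cv2.LINE_8,4); return m
        Z=lambda:np.zeros((I.shape[0]*S,I.shape[1]*S),np.uint8)
        out=pol(V([sh(0,0,r),sh(0,z,r)]),Z()); top=pol(sh(0,z,r),Z()); inn=pol(sh(.005,z,r),Z()); fl=pol(sh(.005,p[8]/1e3,r),Z())
        m=np.full(out.shape,bg,np.float32); m[out>0]=p[3]; m[top>0]=p[5]; m[inn>0]=p[4]; m[(inn>0)&(fl>0)]=p[6]
        m=cv2.GaussianBlur(m,(0,0),max(p[7],.15)*S); m=cv2.resize(m,(I.shape[1],I.shape[0]),interpolation=cv2.INTER_AREA)
        return np.clip(m,0,253)
    def f(p): return (W8*np.abs(ren(p)-I)).mean()
    top=c["fx"]>430
    p0=np.array([x*1e3,y*1e3,np.degrees(yaw),125,120,350,350,1.5 if top else .6,6,12.])
    d=np.array([5,5,5,20,20,80,80,.4,3,4.])
    for k in range(3):
        r=minimize(f,p0,method='Nelder-Mead',options=dict(initial_simplex=np.vstack([p0,p0+np.diag(d)]),maxiter=1200,maxfev=1200,xatol=.02,fatol=1e-4)); p0=r.x; d=d*-.5
    return r.x,r.fun
if __name__=="__main__":
    s=ctrl.capture("scene"); t=ctrl.capture("top")
    for n,x,y,a in(('can_large',.358,.293,0),('can_small',.380,-.281,0),('can_square',.447,-.092,52),('can_oblong',.657,.084,71)):
        for nm,c in(('s',s),('t',t)):
            p,e=canfit(c,n,x,y,np.radians(a)); print(n,nm,np.round(p,1),round(e,2),flush=True)
E
time python3 can.py
```

```text
can_large s [ 3.589e+02  2.909e+02 -1.000e-01  1.353e+02  1.357e+02  3.232e+02
  3.268e+02  6.000e-01  5.200e+00  1.390e+01] 5.4
can_large t [362.  293.5  -3.1 132.7 133.8 351.1 251.    1.2   6.4  16.5] 3.13
can_small s [ 380.7 -282.3    1.7  133.6  136.8  312.6  375.2    0.7    3.7   13.8] 4.85
can_small t [ 384.  -280.7    9.7  207.   176.9  319.9  252.3    1.2   13.1   -5.4] 2.82
can_square s [446.7 -93.2  50.8 139.3 139.1 385.6 349.4   0.7   5.6   9.8] 2.68
can_square t [449.2 -90.9  50.7 138.8 135.9 406.8 272.9   1.4   6.1   9.7] 3.98
can_oblong s [657.   84.   72.  139.8 140.6 389.1 339.8   0.7   5.2   9.5] 2.55
can_oblong t [659.8  86.5  72.2 154.1 150.6 391.5 273.3   1.4   6.1   9. ] 6.25
real	0m59.160s
user	0m58.230s
sys	0m0.149s
```

```bash
cat > go.py <<'E'
import sys
from h import *
# usage go.py x y z(TCP,mm) yaw(deg or 'k')
o=ctrl.get_obs(); Rm=R.from_quat(o["tcp_rot"],scalar_first=True).as_matrix()
psi=np.degrees(np.arctan2(Rm[1,2],Rm[0,2])); p=np.array(o["position"])*1e3
print("t %.2f pos %s jawyaw %.1f tilt %.1f gap %.1f F %s q %s"%(o["clock"],np.round(p,1),psi,np.degrees(np.arccos(-Rm[2,0])),o["finger_gap"]*1e3,np.round(o["force"],1),np.round(o["q"],2)))
if len(sys.argv)>1:
    t=np.array([float(v) for v in sys.argv[1:4]])
    for a in ([psi] if sys.argv[4]=='k' else [float(sys.argv[4])+k for k in(-180,0,180,360)]):
        if abs((a-psi))>180: continue
        a=np.radians(a); T=np.array([[0,-np.sin(a),np.cos(a)],[0,np.cos(a),np.sin(a)],[-1,0,0]])
        print("yaw",round(np.degrees(a),1),"linear",np.round(Rm.T@(t-p),1),"angular",np.round(np.degrees(R.from_matrix(Rm.T@T).as_rotvec()),2))
E
python3 go.py 517 -435.2 120 k; python3 go.py 517 -435.2 120 90; python3 go.py 517 -435.2 120 0;python3 go.py 517 -435.2 120 -40
```

```text
t 0.65 pos [ 257.3 -597.   200. ] jawyaw -66.7 tilt 0.0 gap 85.4 F [-0.6  0.3 -0.3] q [ 1.06  0.4   0.05  1.54 -0.02  1.21 -0.05]
yaw -66.7 linear [ 80.  302.6 -45.8] angular [ 0.    0.01 -0.  ]
t 0.65 pos [ 257.3 -597.   200. ] jawyaw -66.7 tilt 0.0 gap 85.4 F [-0.6  0.3 -0.3] q [ 1.06  0.4   0.05  1.54 -0.02  1.21 -0.05]
yaw -90.0 linear [ 80.  302.6 -45.8] angular [ 2.331e+01  1.000e-02 -0.000e+00]
yaw 90.0 linear [ 80.  302.6 -45.8] angular [-1.5669e+02  0.0000e+00  1.0000e-02]
t 0.65 pos [ 257.3 -597.   200. ] jawyaw -66.7 tilt 0.0 gap 85.4 F [-0.6  0.3 -0.3] q [ 1.06  0.4   0.05  1.54 -0.02  1.21 -0.05]
yaw -180.0 linear [ 80.  302.6 -45.8] angular [ 1.1331e+02  0.0000e+00 -1.0000e-02]
yaw 0.0 linear [ 80.  302.6 -45.8] angular [-6.669e+01  1.000e-02  0.000e+00]
t 0.65 pos [ 257.3 -597.   200. ] jawyaw -66.7 tilt 0.0 gap 85.4 F [-0.6  0.3 -0.3] q [ 1.06  0.4   0.05  1.54 -0.02  1.21 -0.05]
yaw -220.0 linear [ 80.  302.6 -45.8] angular [ 1.5331e+02  0.0000e+00 -1.0000e-02]
yaw -40.0 linear [ 80.  302.6 -45.8] angular [-2.669e+01  1.000e-02  0.000e+00]
```

```bash
python3 - <<'E'
from cell import ctrl
import cv2
a=ctrl.capture("scene")["image"][280:385,195:305,::-1]
cv2.imwrite("pics/lidcrop.png",cv2.resize(a,None,fx=5,fy=5))
E
```

```text
(no output)
```

View pics/lidcrop.png

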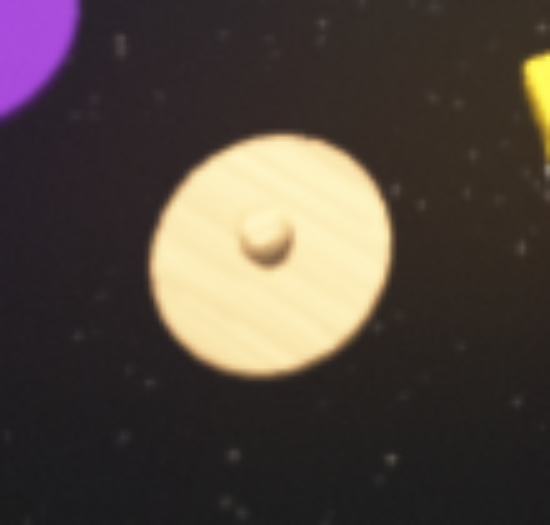

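The crop confirms the beech large lid with its round knob, centred at scene (249,331). I move above it, turning the jaws along world x.

```bash
python3 -m crank '[{"linear":[30,302,-46],"angular":[-67,0,0],"jaw":60},{"linear":[30,302,-46],"angular":[-67,0,0],"jaw":60},{"linear":[30,302,-46],"angular":[-67,0,0],"jaw":60},{"linear":[30,302,-46],"angular":[-67,0,0],"jaw":60},{"linear":[30,302,-46],"angular":[-67,0,0],"jaw":60}]' 30; python3 go.py 517 -435 150 0
```

```text
clock: 1.2
position: [0.4698, -0.4642, 0.1757]
tcp_rot: [0.693, 0.143, 0.692, -0.143]
force: [-0.2, -0.6, 0.2]
finger_gap: 0.06
t 1.20 pos [ 469.8 -464.2  175.7] jawyaw -23.4 tilt 0.0 gap 60.0 F [-0.2 -0.6  0.2] q [ 0.84  0.44 -0.18  1.53  0.08  1.18  0.24]
yaw -180.0 linear [25.7 45.5 31.7] angular [ 1.5662e+02  5.0000e-02 -5.0000e-02]
yaw 0.0 linear [25.7 45.5 31.7] angular [-23.38   0.04   0.03]
```

```bash
python3 -m crank '[{"linear":[40,44,30],"angular":[-22.5,0,0],"jaw":60},{"linear":[55,44,30],"angular":[-22.5,0,0],"jaw":60},{"linear":[55,44,30],"angular":[-22.5,0,0],"jaw":60},{"linear":[55,44,30],"angular":[-22.5,0,0],"jaw":60},{"linear":[55,44,30],"angular":[-22.5,0,0],"jaw":60}]'; python3 go.py 517 -435.2 26.3 0
```

```text
clock: 1.7
position: [0.5133, -0.438, 0.121]
tcp_rot: [0.707, 0.008, 0.707, -0.009]
force: [0.5, -0.7, 1.2]
finger_gap: 0.0597
t 1.70 pos [ 513.3 -438.   121. ] jawyaw -1.4 tilt 0.1 gap 59.7 F [ 0.5 -0.7  1.2] q [ 0.83  0.51 -0.26  1.55  0.14  1.1   0.51]
yaw -180.0 linear [94.7  3.   3.6] angular [ 1.7861e+02  9.0000e-02 -5.0000e-02]
yaw 0.0 linear [94.7  3.   3.6] angular [-1.39  0.03  0.06]
```

```bash
python3 -m crank '[{"linear":[40,3,3.6],"angular":[0,0,0],"jaw":60},{"linear":[70,3,3.6],"angular":[0,0,0],"jaw":60},{"linear":[70,3,3.6],"angular":[0,0,0],"jaw":60},{"linear":[70,3,3.6],"angular":[0,0,0],"jaw":60}]'; python3 go.py 517 -435.2 26.3 0;python3 go.py; python3 - <<'E'
from cell import ctrl
import cv2
a=ctrl.capture("scene")["image"][260:385,195:305,::-1]
cv2.imwrite("pics/g1.png",cv2.resize(a,None,fx=4,fy=4))
E
```

```text
clock: 2.1
position: [0.517, -0.4351, 0.0514]
tcp_rot: [0.707, 0.008, 0.707, -0.009]
force: [0.4, -0.9, 0.4]
finger_gap: 0.0599
t 2.10 pos [ 517.  -435.1   51.4] jawyaw -1.3 tilt 0.1 gap 59.9 F [ 0.4 -0.9  0.4] q [ 0.81  0.58 -0.25  1.6   0.17  0.97  0.48]
yaw -180.0 linear [25.1 -0.1  0. ] angular [ 1.7867e+02  9.0000e-02 -4.0000e-02]
yaw 0.0 linear [25.1 -0.1  0. ] angular [-1.33  0.03  0.06]
t 2.10 pos [ 517.  -435.1   51.4] jawyaw -1.3 tilt 0.1 gap 59.9 F [ 0.4 -0.9  0.4] q [ 0.81  0.58 -0.25  1.6   0.17  0.97  0.48]
```

View pics/g1.png

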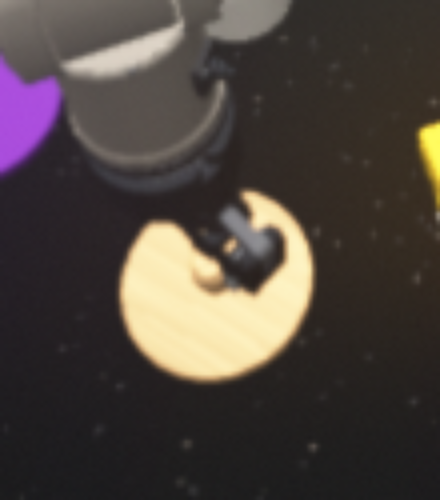

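The fingers straddle the knob in the crop, with the knob at about scene (247,328). I descend and close.

```bash
python3 -m crank '[{"linear":[15,0,0],"angular":[0,0,0],"jaw":60},{"linear":[25,0,0],"angular":[0,0,0],"jaw":60},{"linear":[25,0,0],"angular":[0,0,0],"jaw":60},{"linear":[25,0,0],"angular":[0,0,0],"jaw":35}]'; python3 -m crank '[{"linear":[0,0,0],"angular":[0,0,0],"jaw":28},{"linear":[0,0,0],"angular":[0,0,0],"jaw":22},{"linear":[0,0,0],"angular":[0,0,0],"jaw":10},{"linear":[0,0,0],"angular":[0,0,0],"jaw":10},{"linear":[0,0,0],"angular":[0,0,0],"jaw":10}]' 40; python3 go.py
cat > lf.py <<'E'
import sys
from h import *
n=sys.argv[1]; x,y,a,z=[float(v) for v in sys.argv[2:6]]
for nm in("scene","top"):
    c=ctrl.capture(nm)
    # occlusion-robust: count only contour of board via inliers
    P=M[n][1]; edges=cv2.Canny(cv2.GaussianBlur(c["image"],(0,0),.8),40,110)
    dt=cv2.distanceTransform(255-edges,cv2.DIST_L2,5)
    def f(p):
        h=cv2.convexHull(proj(c,place(P,p[0]/1e3,p[1]/1e3,np.radians(p[2]),z)).astype(np.float32))[:,0]
        q=np.vstack([np.linspace(h[i],h[(i+1)%len(h)],12,endpoint=False) for i in range(len(h))])
        s=cv2.remap(dt,q[:,0].astype(np.float32),q[:,1].astype(np.float32),cv2.INTER_LINEAR)
        return np.minimum(s,3).mean()
    p0=np.array([x,y,a]); best=None
    for d in(4,2,1):
        r=minimize(f,p0,method='Nelder-Mead',options=dict(initial_simplex=np.vstack([p0,p0+np.diag([d,d,0 if 'large' in n or 'small' in n else d])]),xatol=.02)); p0=r.x
    print(nm,np.round(r.x,1),round(r.fun,2))
    cv2.imwrite(f"pics/last_{nm}.png",c["image"][:,:,::-1])
E
python3 lf.py lid_large 517 -435 0 0
```

```text
clock: 2.55
position: [0.5169, -0.4339, 0.0252]
tcp_rot: [0.707, 0.008, 0.707, -0.007]
force: [0.5, -0.3, -0.4]
finger_gap: 0.0467
clock: 3.05
position: [0.5172, -0.4342, 0.0256]
tcp_rot: [0.707, 0.007, 0.707, -0.008]
force: [0.1, 0.3, -0.7]
finger_gap: 0.0098
t 3.05 pos [ 517.2 -434.2   25.6] jawyaw -1.2 tilt 0.0 gap 9.8 F [ 0.1  0.3 -0.7] q [ 0.81  0.61 -0.25  1.62  0.18  0.93  0.48]
scene [ 514.9 -435.8    0. ] 0.53
top [ 519.3 -433.1    0. ] 1.63
```

```bash
python3 - <<'E'
import cv2,numpy as np
a=cv2.imread("pics/last_scene.png")[260:385,195:305]; b=cv2.imread("pics/last_top.png")[150:230,380:460]
cv2.imwrite("pics/g2.png",np.hstack([cv2.resize(a,(440,500)),cv2.resize(b,(350,500)) ][:1]+[cv2.resize(b,(350,500))]))
E
```

```text
(no output)
```

View pics/g2.png

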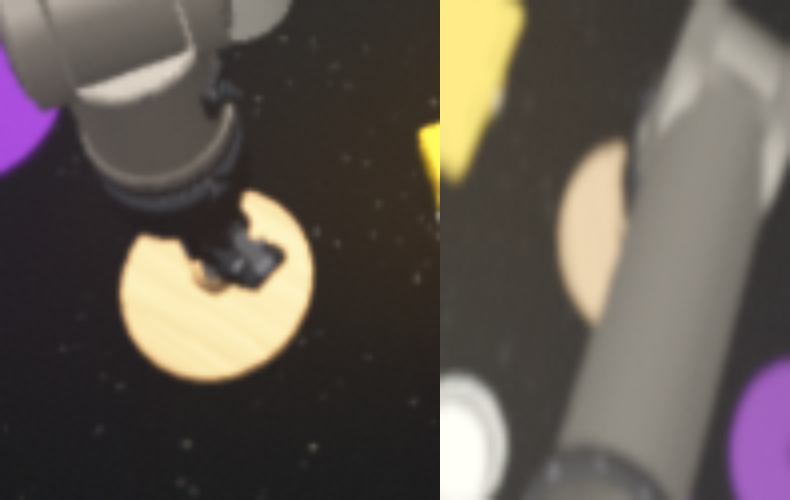

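```bash
python3 - <<'E'
from h import *
c=ctrl.capture("scene"); o=ctrl.get_obs(); p=o["position"]
a=cv2.resize(c["image"][280:370,205:305,::-1],None,fx=6,fy=6,interpolation=cv2.INTER_CUBIC)
def dot(P,col):
    u=((proj(c,P)[0]-[205,280]+.5)*6).astype(int); cv2.circle(a,tuple(u),4,col,-1)
dot(p,(0,0,255)); dot(p+[0,0,.0187],(0,255,0)); dot([.515,-.436,.05],(255,0,0)); dot([.515,-.436,.022],(255,255,0))
for s in(-1,1): dot(p+[.011*s,0,0],(0,0,120)); 
cv2.imwrite("pics/g3.png",a); print(o["finger_gap"])
E
```

```text
0.009762111991325106
```

View pics/g3.png

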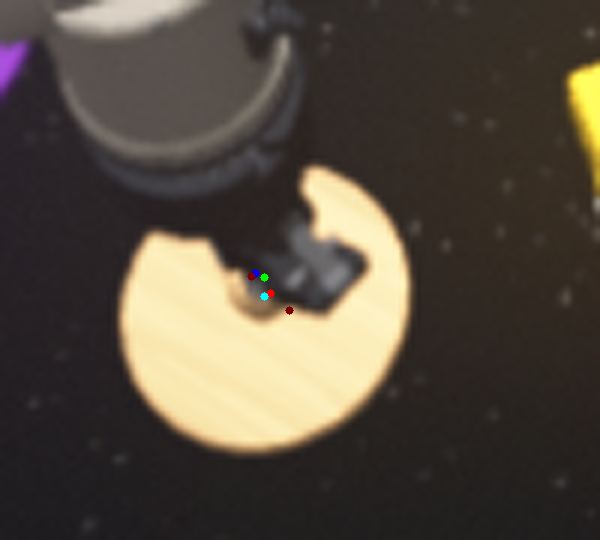

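```bash
python3 -m crank '[{"linear":[0,0,0],"angular":[0,0,0],"jaw":0},{"linear":[0,0,0],"angular":[0,0,0],"jaw":0},{"linear":[0,0,0],"angular":[0,0,0],"jaw":0}]' 40; python3 lf.py lid_large 517 -435 0 0;  python3 - <<'E'
from h import *
c=ctrl.capture("scene")
a=cv2.resize(c["image"][280:370,205:305,::-1],None,fx=6,fy=6,interpolation=cv2.INTER_CUBIC)
cv2.imwrite("pics/g4.png",a)
E
```

```text
clock: 3.5
position: [0.5171, -0.4341, 0.0255]
tcp_rot: [0.707, 0.007, 0.707, -0.008]
force: [-0.4, 0.5, -0.2]
finger_gap: 0.0001
scene [ 514.9 -435.9    0. ] 0.54
top [ 519.6 -432.9    0. ] 1.63
```

View pics/g4.png

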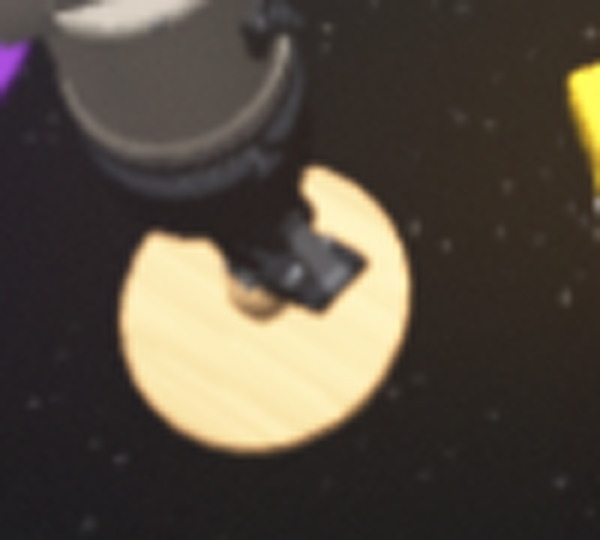

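```bash
python3 -m crank '[{"linear":[0,0,0],"angular":[0,0,0],"jaw":40},{"linear":[0,0,0],"angular":[0,0,0],"jaw":60},{"linear":[-40,0,0],"angular":[0,0,0],"jaw":60},{"linear":[-80,0,0],"angular":[0,0,0],"jaw":60},{"linear":[-80,0,0],"angular":[0,0,0],"jaw":60}]' ; python3 lf.py lid_large 517 -435 0 0;  python3 - <<'E'
from h import *
c=ctrl.capture("scene"); o=ctrl.get_obs(); p=o["position"]; Rm=R.from_quat(o["tcp_rot"],scalar_first=True).as_matrix(); print(p,o["finger_gap"])
x0,y0=180,230
a=cv2.resize(c["image"][y0:y0+130,x0:x0+130,::-1],None,fx=4.5,fy=4.5,interpolation=cv2.INTER_CUBIC)
def dot(P,col):
    u=((proj(c,P)[0]-[x0,y0]+.5)*4.5).astype(int); cv2.circle(a,tuple(u),3,col,-1)
dot(p,(0,0,255)); dot(p-.0187*Rm[:,0],(0,255,0)); dot(p-.0727*Rm[:,0],(255,0,0))
for s in(-1,1): dot(p+Rm[:,2]*.03*s,(0,255,255))
cv2.imwrite("pics/g5.png",a)
E
```

```text
clock: 4.15
position: [0.5212, -0.4369, 0.1124]
tcp_rot: [0.711, 0.005, 0.704, -0.01]
force: [0.8, -0.5, 0.4]
finger_gap: 0.0604
scene [ 514.9 -435.6    0. ] 0.52
top [ 519.8 -433.     0. ] 1.53
[ 0.51685898 -0.4339556   0.10539799] 0.06045290229436073
```

View pics/g5.png

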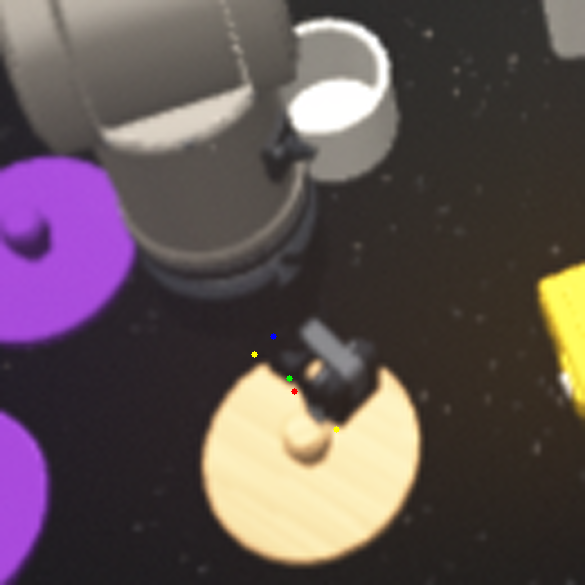

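```bash
python3 -m crank '[{"linear":[-60,0,0],"angular":[-66,0,0],"jaw":85},{"linear":[-60,0,0],"angular":[-66,0,0],"jaw":85},{"linear":[-60,0,0],"angular":[-66,0,0],"jaw":85},{"linear":[-60,0,0],"angular":[-66,0,0],"jaw":85},{"linear":[-60,0,0],"angular":[-66,0,0],"jaw":85}]' ; python3 -m crank '[{"linear":[0,0,0],"angular":[-26,0,0],"jaw":85},{"linear":[0,0,0],"angular":[-26,0,0],"jaw":85},{"linear":[0,0,0],"angular":[-26,0,0],"jaw":85},{"linear":[0,0,0],"angular":[-26,0,0],"jaw":85},{"linear":[0,0,0],"angular":[-26,0,0],"jaw":85}]'
cat > see.py <<'E'
from h import *
import sys
c=ctrl.capture("scene"); o=ctrl.get_obs(); p=o["position"]; Rm=R.from_quat(o["tcp_rot"],scalar_first=True).as_matrix(); g=o["finger_gap"]; print(p,g,np.round(Rm[:,2],2))
u=proj(c,p)[0]; x0,y0=[int(v) for v in u-[65,65]]; x0=max(x0,0); y0=min(max(y0,0),270)
a=cv2.resize(c["image"][y0:y0+130,x0:x0+130,::-1],None,fx=4.5,fy=4.5,interpolation=cv2.INTER_CUBIC)
def dot(P,col):
    u=((proj(c,P)[0]-[x0,y0]+.5)*4.5).astype(int); cv2.circle(a,tuple(u),3,col,-1)
dot(p,(0,0,255)); dot(p-.0187*Rm[:,0],(0,255,0)); dot(p-.0727*Rm[:,0],(255,0,0))
for s in(-1,1): dot(p+Rm[:,2]*g/2*s,(0,255,255))
cv2.imwrite(sys.argv[1],a); print(x0,y0)
E
python3 see.py pics/g6.png
```

```text
clock: 4.8
position: [0.5161, -0.4334, 0.1636]
tcp_rot: [0.659, -0.253, 0.66, 0.255]
force: [0.3, -0.6, -0.3]
finger_gap: 0.085
clock: 5.3
position: [0.5164, -0.4337, 0.1641]
tcp_rot: [0.587, -0.392, 0.588, 0.394]
force: [0.2, 0.0, -0.4]
finger_gap: 0.085
[ 0.51659404 -0.43381695  0.164447  ] 0.08493205374886634 [0.38 0.92 0.  ]
176 241
```

View pics/g6.png

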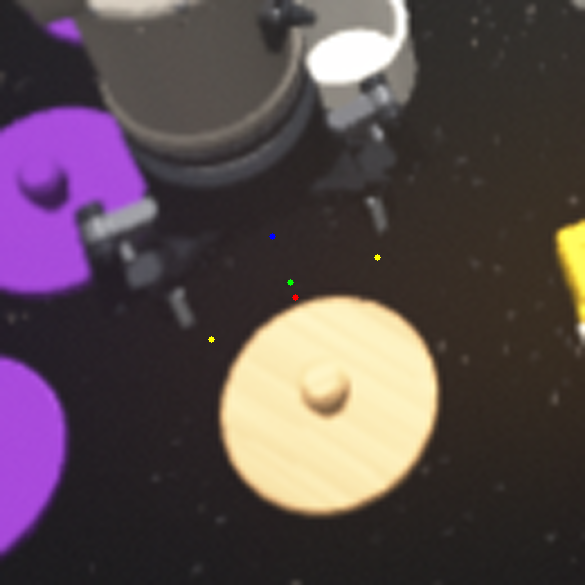

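```bash
python3 -m crank '[{"linear":[0,0,0],"angular":[0,0,0],"jaw":10},{"linear":[0,0,0],"angular":[0,0,0],"jaw":10},{"linear":[0,0,0],"angular":[0,0,0],"jaw":10},{"linear":[0,0,0],"angular":[0,0,0],"jaw":10},{"linear":[0,0,0],"angular":[0,0,0],"jaw":10}]' ;python3 see.py pics/g7.png
```

```text
clock: 5.85
position: [0.5172, -0.4341, 0.1656]
tcp_rot: [0.587, -0.394, 0.587, 0.394]
force: [0.6, 0.2, 0.4]
finger_gap: 0.0119
[ 0.51714635 -0.43407027  0.16555039] 0.010069408346109105 [ 0.38  0.93 -0.  ]
176 241
```

View pics/g7.png

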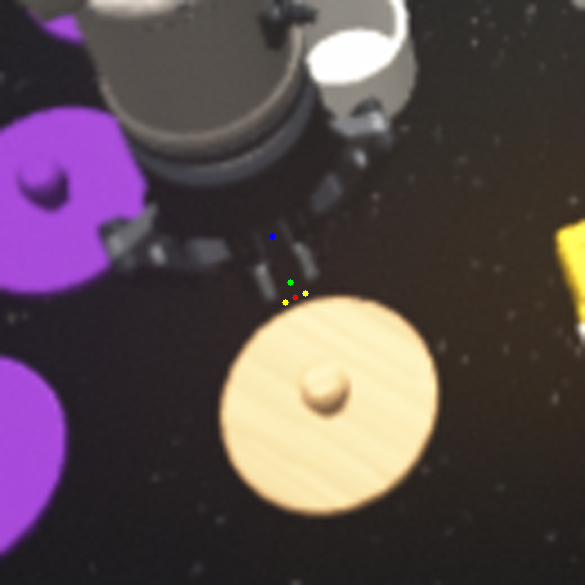

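```bash
python3 - <<'E'
import cv2,numpy as np
for n in("g7","g4","g6"):
    a=cv2.imread(f"pics/{n}.png").astype(float)/255
    cv2.imwrite(f"pics/{n}b.png",(255*np.clip(a*2.2,0,1)**.55).astype(np.uint8))
E
```

```text
(no output)
```

View pics/g7b.png

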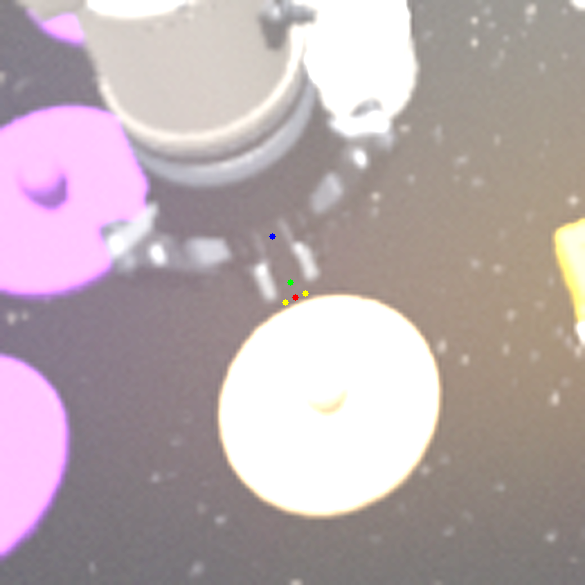

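View pics/g4b.png

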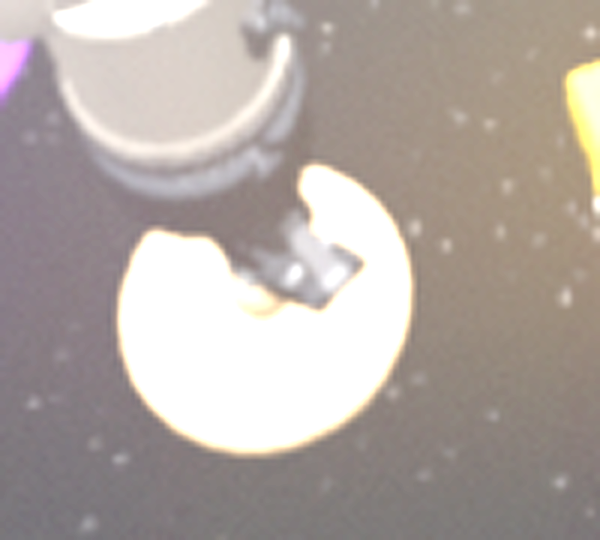

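```bash
python3 - <<'E'
from h import *
c=ctrl.capture("top"); p=ctrl.get_obs()["position"]; u=proj(c,p)[0]; print(u)
x0,y0=int(u[0]-60),int(u[1]-50)
a=c["image"][y0:y0+110,x0:x0+130,::-1]/255.
a=(255*np.clip(a*2,0,1)**.6).astype(np.uint8); a=cv2.resize(a,None,fx=5,fy=5,interpolation=cv2.INTER_CUBIC)
v=((u-[x0,y0]+.5)*5).astype(int); cv2.circle(a,tuple(v),4,(0,0,255),-1); cv2.imwrite("pics/g8.png",a)
E
```

```text
[430.30049875 180.47031632]
```

View pics/g8.png

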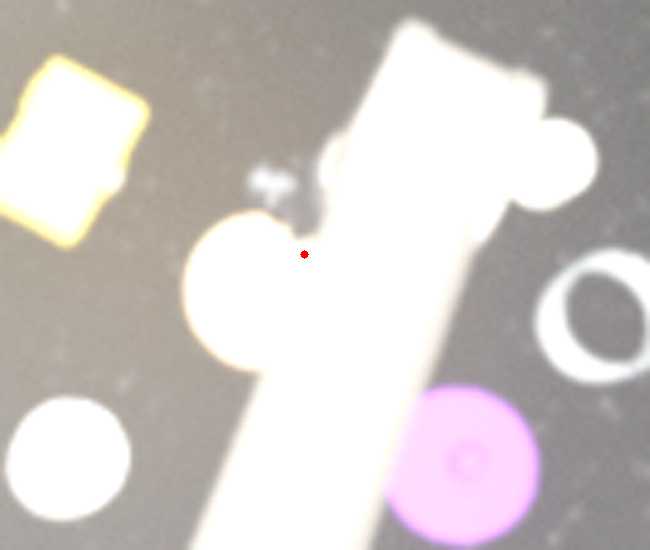

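```bash
python3 -m crank '[{"linear":[0,0,0],"angular":[0,0,0],"jaw":0},{"linear":[0,0,0],"angular":[0,0,0],"jaw":0}]' 20; python3 go.py 540 -220 60 k
```

```text
clock: 6.15
position: [0.5171, -0.4341, 0.1655]
tcp_rot: [0.587, -0.394, 0.587, 0.394]
force: [-0.5, -1.0, 0.0]
finger_gap: 0.0002
t 6.15 pos [ 517.1 -434.1  165.5] jawyaw 67.8 tilt 0.0 gap 0.2 F [-0.5 -1.   0. ] q [ 0.99  0.51 -0.52  1.5   0.26  1.2   1.62]
yaw 67.8 linear [105.5  59.9 206.8] angular [ 0.   -0.    0.01]
```

```bash
python3 -m crank '[{"linear":[0,60,207],"angular":[0,0,0],"jaw":0},{"linear":[30,60,207],"angular":[0,0,0],"jaw":0},{"linear":[85,60,207],"angular":[0,0,0],"jaw":0},{"linear":[85,60,207],"angular":[0,0,0],"jaw":0},{"linear":[85,60,207],"angular":[0,0,0],"jaw":0}]'; python3 -m crank '[{"linear":[0,0,0],"angular":[0,0,0],"jaw":0},{"linear":[0,0,0],"angular":[0,0,0],"jaw":0}]'; python3 see.py pics/g9.png;  python3 go.py 540 -220 60 k
```

```text
clock: 6.65
position: [0.5397, -0.2166, 0.0795]
tcp_rot: [0.587, -0.394, 0.587, 0.395]
force: [0.2, 0.7, -0.0]
finger_gap: -0.0002
clock: 6.85
position: [0.54, -0.2189, 0.0802]
tcp_rot: [0.586, -0.395, 0.587, 0.395]
force: [0.1, 0.1, 0.5]
finger_gap: -0.0001
[ 0.54026823 -0.22064434  0.08082614] -0.00014220852825282053 [ 0.38  0.93 -0.  ]
247 197
t 6.90 pos [ 540.3 -220.6   80.8] jawyaw 67.7 tilt 0.1 gap -0.1 F [ 0.4 -0.9  0.6] q [ 0.76  0.45 -0.57  1.81  0.29  0.97  1.25]
yaw 67.7 linear [20.8  0.5  0.5] angular [ 0.   -0.04  0.05]
```

View pics/g9.png

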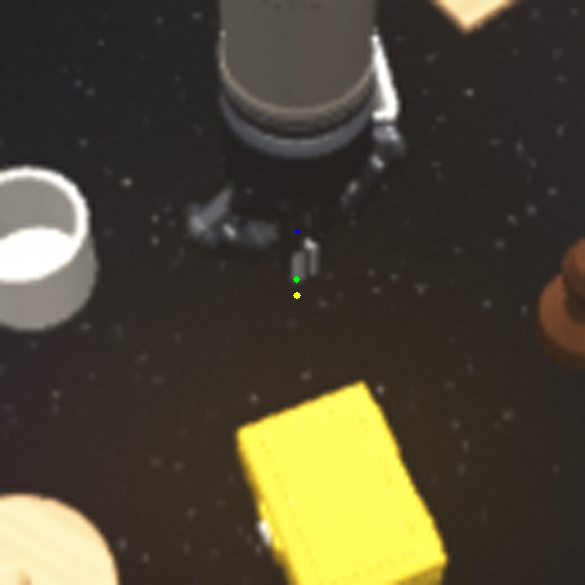

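```bash
python3 -m crank '[{"linear":[40,0,0],"angular":[0,0,0],"jaw":0},{"linear":[55,0,0],"angular":[0,0,0],"jaw":0},{"linear":[60,0,0],"angular":[0,0,0],"jaw":0},{"linear":[60,0,0],"angular":[0,0,0],"jaw":0},{"linear":[60,0,0],"angular":[0,0,0],"jaw":0}]'; python3 see.py pics/g10.png;  python3 go.py
python3 - <<'E'
import cv2,numpy as np
a=cv2.imread("pics/g10.png").astype(float)/255
cv2.imwrite("pics/g10.png",(255*np.clip(a*1.7,0,1)**.6).astype(np.uint8))
E
```

```text
clock: 7.4
position: [0.541, -0.2204, 0.0216]
tcp_rot: [0.588, -0.395, 0.587, 0.393]
force: [0.1, -0.3, -0.3]
finger_gap: 0.0004
[ 0.54112573 -0.22033738  0.0218128 ] 0.00025191050187567675 [ 0.38  0.93 -0.  ]
247 207
t 7.45 pos [ 541.1 -220.3   21.8] jawyaw 67.7 tilt 0.1 gap 0.3 F [ 0.   0.7 -0.2] q [ 0.73  0.52 -0.54  1.85  0.34  0.86  1.21]
```

View pics/g10.png

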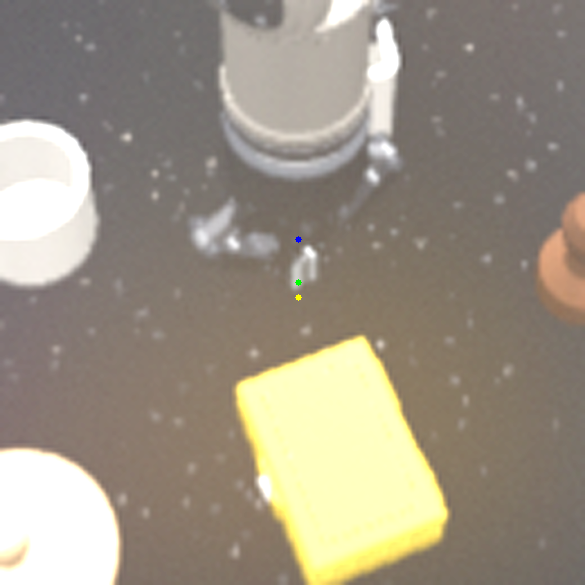

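```bash
python3 -m crank '[{"linear":[8,0,0],"angular":[0,0,0],"jaw":0},{"linear":[14,0,0],"angular":[0,0,0],"jaw":0},{"linear":[18,0,0],"angular":[0,0,0],"jaw":0},{"linear":[18,0,0],"angular":[0,0,0],"jaw":0},{"linear":[18,0,0],"angular":[0,0,0],"jaw":0}]'; python3 go.py;python3 go.py
```

```text
clock: 7.95
position: [0.5399, -0.2197, 0.0023]
tcp_rot: [0.587, -0.394, 0.587, 0.394]
force: [0.4, -0.4, -0.6]
finger_gap: -0.0
t 7.95 pos [ 539.9 -219.7    2.3] jawyaw 67.8 tilt 0.0 gap -0.0 F [ 0.4 -0.4 -0.6] q [ 0.72  0.55 -0.52  1.86  0.36  0.83  1.19]
t 7.95 pos [ 539.9 -219.7    2.3] jawyaw 67.8 tilt 0.0 gap -0.0 F [ 0.4 -0.4 -0.6] q [ 0.72  0.55 -0.52  1.86  0.36  0.83  1.19]
```

```bash
python3 -m crank '[{"linear":[2,0,0],"angular":[0,0,0],"jaw":0},{"linear":[4,0,0],"angular":[0,0,0],"jaw":0},{"linear":[4,0,0],"angular":[0,0,0],"jaw":0}]'; python3 go.py;  python3 -m crank '[{"linear":[2,0,0],"angular":[0,0,0],"jaw":0},{"linear":[4,0,0],"angular":[0,0,0],"jaw":0},{"linear":[4,0,0],"angular":[0,0,0],"jaw":0}]'; python3 go.py
```

```text
clock: 8.25
position: [0.5398, -0.2198, -0.0017]
tcp_rot: [0.587, -0.394, 0.587, 0.394]
force: [0.2, 0.5, -0.4]
finger_gap: 0.0001
t 8.25 pos [ 539.8 -219.8   -1.7] jawyaw 67.8 tilt 0.0 gap 0.1 F [ 0.2  0.5 -0.4] q [ 0.72  0.55 -0.52  1.87  0.37  0.82  1.19]
clock: 8.55
position: [0.5397, -0.2198, -0.0059]
tcp_rot: [0.587, -0.394, 0.587, 0.394]
force: [-0.4, 0.3, -0.4]
finger_gap: 0.0002
t 8.55 pos [ 539.7 -219.8   -5.9] jawyaw 67.8 tilt 0.0 gap 0.2 F [-0.4  0.3 -0.4] q [ 0.71  0.56 -0.52  1.87  0.37  0.81  1.18]
```

The reported z is already below the counter with no contact, so the real fingertips sit higher than the pose says. I keep touching down gently to find the offset.

```bash
for i in 1 2 3; do echo; done; python3 -m crank '[{"linear":[3,0,0],"angular":[0,0,0],"jaw":0},{"linear":[3,0,0],"angular":[0,0,0],"jaw":0}]';  python3 -m crank '[{"linear":[3,0,0],"angular":[0,0,0],"jaw":0},{"linear":[3,0,0],"angular":[0,0,0],"jaw":0}]' | sed -n 2,4p;  python3 -m crank '[{"linear":[2,0,0],"angular":[0,0,0],"jaw":0},{"linear":[2,0,0],"angular":[0,0,0],"jaw":0}]'
```

```text
clock: 8.75
position: [0.5396, -0.2197, -0.0089]
tcp_rot: [0.587, -0.394, 0.587, 0.394]
force: [0.3, 0.4, -0.1]
finger_gap: 0.0002
position: [0.5396, -0.2197, -0.0119]
tcp_rot: [0.587, -0.394, 0.587, 0.394]
force: [0.0, 1.2, -0.1]
clock: 9.15
position: [0.5398, -0.2198, -0.0138]
tcp_rot: [0.587, -0.394, 0.587, 0.394]
force: [-1.1, 0.9, 0.2]
finger_gap: -0.0001
```

```bash
python3 -m crank '[{"linear":[2,0,0],"angular":[0,0,0],"jaw":0},{"linear":[2,0,0],"angular":[0,0,0],"jaw":0}]'; python3 see.py pics/g11.png
python3 - <<'E'
import cv2,numpy as np
a=cv2.imread("pics/g11.png").astype(float)/255
cv2.imwrite("pics/g11.png",(255*np.clip(a*1.7,0,1)**.6).astype(np.uint8))
E
```

```text
clock: 9.35
position: [0.5398, -0.2198, -0.0157]
tcp_rot: [0.587, -0.394, 0.587, 0.394]
force: [0.7, -0.1, -0.3]
finger_gap: 0.0001
[ 0.53985159 -0.21980652 -0.01565781] -0.00015656624116070785 [ 0.38  0.93 -0.  ]
247 213
```

View pics/g11.png

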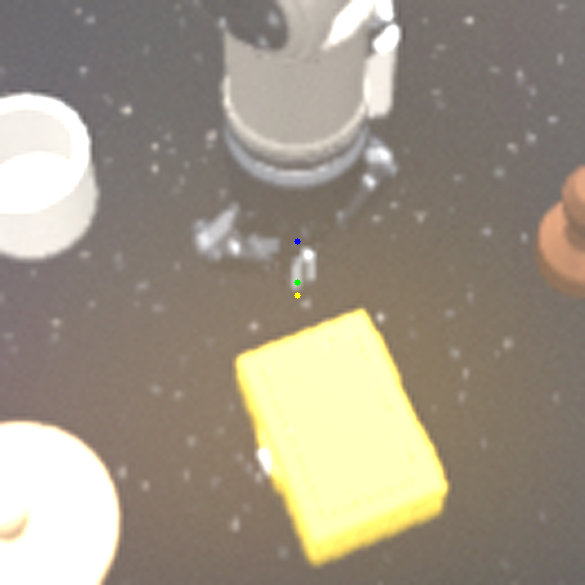

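```bash
python3 -m crank '[{"linear":[2,0,0],"angular":[0,0,0],"jaw":0},{"linear":[2,0,0],"angular":[0,0,0],"jaw":0}]'|sed -n '2p;4p'; python3 -m crank '[{"linear":[2,0,0],"angular":[0,0,0],"jaw":0},{"linear":[2,0,0],"angular":[0,0,0],"jaw":0}]'|sed -n '2p;4p';
```

```text
position: [0.5398, -0.2197, -0.0178]
force: [0.4, -0.5, 0.0]
position: [0.5397, -0.2197, -0.0198]
force: [0.2, -0.2, 0.0]
```

```bash
python3 -m crank '[{"linear":[2,0,0],"angular":[0,0,0],"jaw":0},{"linear":[2,0,0],"angular":[0,0,0],"jaw":0}]'|sed -n '2p;4p'
```

```text
position: [0.5397, -0.2198, -0.0218]
force: [0.0, -0.6, 0.2]
```

```bash
python3 -m crank '[{"linear":[2,0,0],"angular":[0,0,0],"jaw":0},{"linear":[2,0,0],"angular":[0,0,0],"jaw":0}]'|sed -n '2p;4p'
```

```text
position: [0.5397, -0.2197, -0.0238]
force: [-0.0, -0.2, -0.0]
```

```bash
python3 -m crank '[{"linear":[2,0,0],"angular":[0,0,0],"jaw":0},{"linear":[2,0,0],"angular":[0,0,0],"jaw":0}]'|sed -n '2p;4p'
```

```text
position: [0.5397, -0.2197, -0.0258]
force: [0.0, 0.0, -0.3]
```

```bash
python3 -m crank '[{"linear":[2,0,0],"angular":[0,0,0],"jaw":0},{"linear":[2,0,0],"angular":[0,0,0],"jaw":0}]'|sed -n '2p;4p'
```

```text
position: [0.5398, -0.2197, -0.0278]
force: [-0.9, -0.0, 0.8]
```

```bash
python3 -m crank '[{"linear":[2,0,0],"angular":[0,0,0],"jaw":0},{"linear":[2,0,0],"angular":[0,0,0],"jaw":0}]'|sed -n '2p;4p'
```

```text
position: [0.5397, -0.2197, -0.0298]
force: [0.0, -0.2, 0.2]
```

```bash
python3 -m crank '[{"linear":[2,0,0],"angular":[0,0,0],"jaw":0},{"linear":[2,0,0],"angular":[0,0,0],"jaw":0}]'|sed -n '2p;4p'
```

```text
position: [0.5402, -0.2199, -0.0313]
force: [-1.4, 0.7, 2.2]
```

```bash
python3 -m crank '[{"linear":[2,0,0],"angular":[0,0,0],"jaw":0},{"linear":[2,0,0],"angular":[0,0,0],"jaw":0}]'|sed -n '2p;4p'
```

```text
position: [0.5402, -0.2199, -0.0313]
force: [-4.7, 1.2, 16.7]
```

```bash
python3 see.py pics/g12.png; python3 - <<'E'
import cv2,numpy as np
a=cv2.imread("pics/g12.png").astype(float)/255
cv2.imwrite("pics/g12.png",(255*np.clip(a*1.7,0,1)**.6).astype(np.uint8))
E
```

```text
[ 0.54021767 -0.21992129 -0.0313444 ] 0.00016290557277859127 [ 0.38  0.93 -0.  ]
247 215
```

View pics/g12.png

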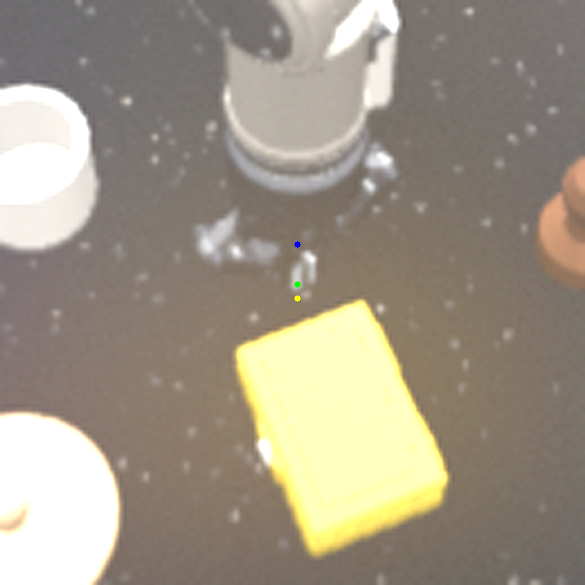

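```bash
python3 - <<'E'
from h import *
c=ctrl.capture("scene"); t=ctrl.capture("top")
x0,y0=295,255
a=c["image"][y0:y0+40,x0:x0+40,::-1]/255.; a=(255*np.clip(a*2.2,0,1)**.6).astype(np.uint8)
a=cv2.resize(a,(560,560),interpolation=cv2.INTER_CUBIC)
p=ctrl.get_obs()["position"]; u=proj(t,p+[0,0,.031])[0]; x1,y1=int(u[0]-25),int(u[1]-35)
b=t["image"][y1:y1+56,x1:x1+24+16,::-1]/255.; b=(255*np.clip(b*2,0,1)**.6).astype(np.uint8); b=cv2.resize(b,(240,336),interpolation=cv2.INTER_CUBIC)
b=np.vstack([b,np.zeros((224,240,3),np.uint8)])
print(x1,y1,u); cv2.imwrite("pics/g13.png",np.hstack([a,b]))
for q in((314.1,279.2),(313,277),(315,281)): print(q,unproj(c,q,0.0),unproj(c,q,0.005))
E
```

```text
340 147 [365.88225676 182.34623494]
(314.1, 279.2) [ 0.54967043 -0.22513633  0.        ] [ 0.55113688 -0.22696253  0.005     ]
(313, 277) [ 0.54325163 -0.22201128  0.        ] [ 0.54475077 -0.2238534   0.005     ]
(315, 281) [ 0.55488756 -0.22767614  0.        ] [ 0.55632744 -0.22948941  0.005     ]
```

View pics/g13.png

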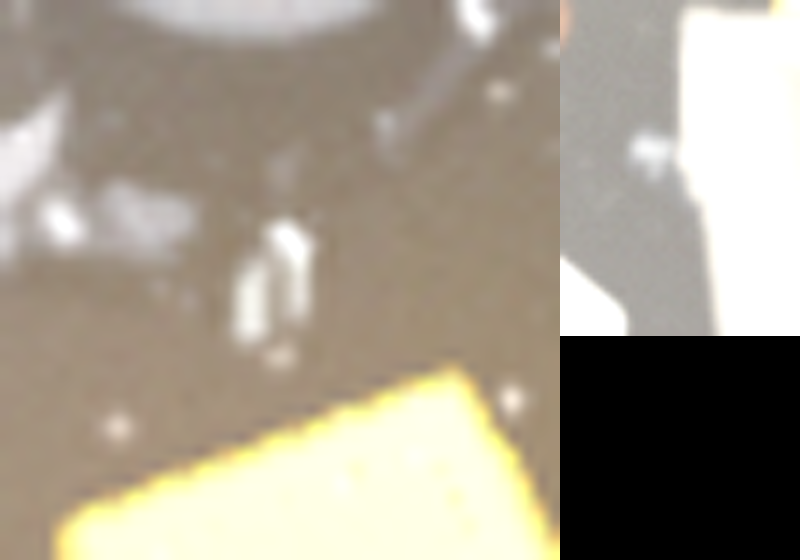

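Contact came at reported z = -31 mm, so the real fingertips are 31 mm higher than reported. At contact the fingertip's unprojected x and y match the reported values. The first try therefore closed just above the knob. I apply this offset: grasping at true TCP z 26 mm means reported -5 mm.

```bash
python3 -m crank '[{"linear":[-50,0,0],"angular":[0,0,0],"jaw":30},{"linear":[-100,0,0],"angular":[0,0,0],"jaw":60},{"linear":[-150,0,0],"angular":[0,0,0],"jaw":60},{"linear":[-150,0,0],"angular":[0,0,0],"jaw":60}]' 30; python3 go.py 517 -435 80 k
```

```text
clock: 11.75
position: [0.5456, -0.2211, 0.124]
tcp_rot: [0.59, -0.398, 0.584, 0.39]
force: [0.7, -1.0, 0.9]
finger_gap: 0.0581
t 11.75 pos [ 545.6 -221.1  124. ] jawyaw 67.7 tilt 0.8 gap 58.1 F [ 0.7 -1.   0.9] q [ 0.78  0.4  -0.59  1.77  0.26  1.03  1.27]
yaw 67.7 linear [  44.8  -53.9 -208.8] angular [ 0.   -0.    0.83]
```

```bash
python3 -m crank '[{"linear":[0,-60,-208],"angular":[0,0,0],"jaw":60},{"linear":[0,-60,-208],"angular":[0,0,0],"jaw":60},{"linear":[0,-60,-208],"angular":[0,0,0],"jaw":60},{"linear":[30,-60,-208],"angular":[0,0,0],"jaw":60},{"linear":[36,-60,-208],"angular":[0,0,0],"jaw":60}]'; python3 -m crank '[{"linear":[0,0,0],"angular":[0,0,0],"jaw":60},{"linear":[0,0,0],"angular":[0,0,0],"jaw":60}]'; python3 go.py 517 -435 -5 k;python3 lf.py lid_large 517 -435 0 0
```

```text
clock: 12.25
position: [0.5137, -0.4415, 0.0788]
tcp_rot: [0.587, -0.393, 0.59, 0.392]
force: [-1.1, -0.3, -0.5]
finger_gap: 0.0601
clock: 12.45
position: [0.5164, -0.4342, 0.0793]
tcp_rot: [0.587, -0.393, 0.587, 0.395]
force: [1.8, 0.4, 0.5]
finger_gap: 0.06
t 12.45 pos [ 516.4 -434.2   79.3] jawyaw 67.7 tilt 0.1 gap 60.0 F [1.8 0.4 0.5] q [ 0.98  0.59 -0.5   1.58  0.31  1.06  1.58]
yaw 67.7 linear [84.3 -1.  -0.6] angular [ 0.    0.09 -0.09]
scene [ 515.2 -435.8    0. ] 0.4
top [ 518.5 -433.3    0. ] 1.38
```

Descending to the grasp and closing.

```bash
python3 -m crank '[{"linear":[40,-1,0],"angular":[0,0,0],"jaw":60},{"linear":[70,-1,0],"angular":[0,0,0],"jaw":60},{"linear":[84,-1,0],"angular":[0,0,0],"jaw":60},{"linear":[84,-1,0],"angular":[0,0,0],"jaw":50},{"linear":[84,-1,0],"angular":[0,0,0],"jaw":40}]'; python3 -m crank '[{"linear":[0,0,0],"angular":[0,0,0],"jaw":30},{"linear":[0,0,0],"angular":[0,0,0],"jaw":15},{"linear":[0,0,0],"angular":[0,0,0],"jaw":10},{"linear":[0,0,0],"angular":[0,0,0],"jaw":10},{"linear":[0,0,0],"angular":[0,0,0],"jaw":10}]' 40; python3 go.py 517 -435 -5 k;python3 lf.py lid_large 517 -435 0 0
```

```text
clock: 13.05
position: [0.5192, -0.4352, -0.002]
tcp_rot: [0.587, -0.395, 0.586, 0.394]
force: [0.6, -0.5, -0.5]
finger_gap: 0.0399
clock: 13.55
position: [0.5193, -0.4364, -0.0011]
tcp_rot: [0.588, -0.396, 0.587, 0.393]
force: [0.6, 0.4, 6.2]
finger_gap: 0.025
t 13.55 pos [ 519.3 -436.4   -1.1] jawyaw 67.7 tilt 0.2 gap 25.0 F [0.6 0.4 6.2] q [ 0.96  0.68 -0.47  1.63  0.36  0.92  1.54]
yaw 67.7 linear [3.9 2.7 0.5] angular [ 0.   -0.06  0.23]
scene [ 514.2 -434.2    0. ] 0.51
top [ 521.5 -431.2    0. ] 1.37
```

```bash
python3 -m crank '[{"linear":[-20,0,0],"angular":[0,0,0],"jaw":10},{"linear":[-60,0,0],"angular":[0,0,0],"jaw":10},{"linear":[-100,0,0],"angular":[0,0,0],"jaw":10},{"linear":[-130,0,0],"angular":[0,0,0],"jaw":10},{"linear":[-130,0,0],"angular":[0,0,0],"jaw":10}]' 50; python3 -m crank '[{"linear":[0,0,0],"angular":[0,0,0],"jaw":10},{"linear":[0,0,0],"angular":[0,0,0],"jaw":10}]'; python3 go.py; python3 see.py pics/g14.png
```

```text
clock: 14.15
position: [0.5209, -0.4373, 0.1325]
tcp_rot: [0.588, -0.398, 0.586, 0.391]
force: [1.6, 0.3, -0.7]
finger_gap: 0.0242
clock: 14.35
position: [0.5162, -0.4348, 0.1246]
tcp_rot: [0.587, -0.393, 0.588, 0.395]
force: [0.1, 0.6, -2.1]
finger_gap: 0.0245
t 14.35 pos [ 516.2 -434.8  124.6] jawyaw 67.8 tilt 0.2 gap 24.5 F [ 0.1  0.6 -2.1] q [ 0.99  0.55 -0.51  1.54  0.28  1.14  1.6 ]
[ 0.51623968 -0.43468925  0.12433178] 0.023895389698289346 [0.38 0.93 0.  ]
178 248
```

View pics/g14.png

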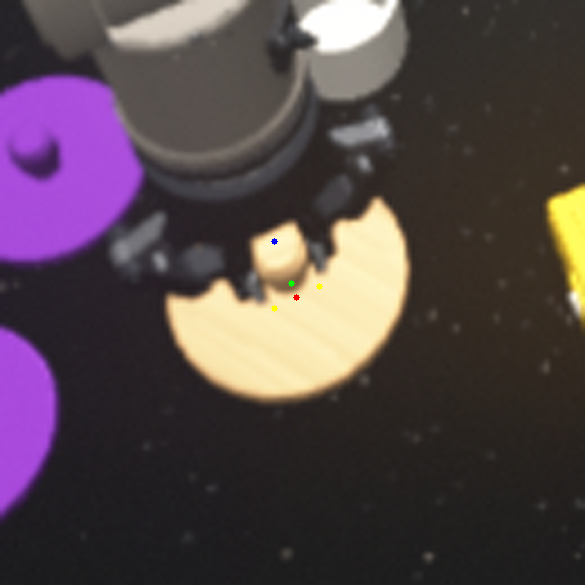

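```bash
for z in .126 .130 .134; do python3 lf.py lid_large 517 -435 0 $z; done
```

```text
scene [ 511.5 -432.8    0. ] 0.72
top [ 518.3 -431.     0. ] 1.54
scene [ 513.1 -433.5    0. ] 0.74
top [ 516.8 -430.     0. ] 1.46
scene [ 514.5 -434.1    0. ] 0.74
top [ 517.1 -429.5    0. ] 1.5
```

```bash
python3 -m crank '[{"linear":[-30,169,293],"angular":[0,0,0],"jaw":10},{"linear":[-30,169,293],"angular":[0,0,0],"jaw":10},{"linear":[-30,169,293],"angular":[0,0,0],"jaw":10},{"linear":[-30,169,293],"angular":[0,0,0],"jaw":10},{"linear":[-30,169,293],"angular":[0,0,0],"jaw":10}]'; python3 go.py 420 100 155 k
```

```text
clock: 15.2
position: [0.4838, -0.1867, 0.1488]
tcp_rot: [0.587, -0.394, 0.587, 0.394]
force: [0.6, 0.1, -1.7]
finger_gap: 0.0244
t 15.20 pos [ 483.8 -186.7  148.8] jawyaw 67.8 tilt 0.0 gap 24.4 F [ 0.6  0.1 -1.7] q [ 0.83  0.26 -0.64  1.9   0.18  1.04  1.3 ]
yaw 67.8 linear [ -6.3 167.6 241.2] angular [ 0.   -0.01  0.03]
```

```bash
python3 -m crank '[{"linear":[-6,168,241],"angular":[0,0,0],"jaw":10},{"linear":[-6,168,241],"angular":[0,0,0],"jaw":10},{"linear":[-6,168,241],"angular":[0,0,0],"jaw":10},{"linear":[-6,168,241],"angular":[0,0,0],"jaw":10},{"linear":[-6,168,241],"angular":[0,0,0],"jaw":10}]'; python3 go.py 361.3 289.9 155 k
```

```text
clock: 15.7
position: [0.4289, 0.0571, 0.154]
tcp_rot: [0.587, -0.395, 0.587, 0.394]
force: [1.7, 0.4, -2.1]
finger_gap: 0.0247
t 15.70 pos [428.9  57.1 154. ] jawyaw 67.8 tilt 0.1 gap 24.7 F [ 1.7  0.4 -2.1] q [ 0.56  0.09 -0.83  2.07  0.08  1.01  0.87]
yaw 67.8 linear [ -1.3 150.7 189.9] angular [ 0.   -0.02  0.09]
```

```bash
python3 -m crank '[{"linear":[-1,151,190],"angular":[0,0,0],"jaw":10},{"linear":[-1,151,190],"angular":[0,0,0],"jaw":10},{"linear":[-1,151,190],"angular":[0,0,0],"jaw":10},{"linear":[-1,151,190],"angular":[0,0,0],"jaw":10},{"linear":[-1,151,190],"angular":[0,0,0],"jaw":10}]';python3 -m crank '[{"linear":[0,0,0],"angular":[0,0,0],"jaw":10},{"linear":[0,0,0],"angular":[0,0,0],"jaw":10},{"linear":[0,0,0],"angular":[0,0,0],"jaw":10}]'; python3 go.py 361.3 289.9 155 k; python3 see.py pics/g15.png;for z in .158 .161 .164; do python3 lf.py lid_large 358 289 0 $z; done
```

```text
clock: 16.2
position: [0.3606, 0.2909, 0.1552]
tcp_rot: [0.587, -0.395, 0.586, 0.394]
force: [0.4, -0.7, -0.7]
finger_gap: 0.0243
clock: 16.5
position: [0.362, 0.287, 0.1544]
tcp_rot: [0.587, -0.394, 0.588, 0.393]
force: [0.8, -0.7, -1.4]
finger_gap: 0.0246
t 16.50 pos [362.  287.  154.4] jawyaw 67.7 tilt 0.1 gap 24.6 F [ 0.8 -0.7 -1.4] q [ 0.16  0.2  -1.02  2.    0.2   1.04  0.23]
yaw 67.7 linear [-0.6  1.8  2.4] angular [ 0.   -0.07  0.03]
[0.36225442 0.28669302 0.15435533] 0.024418898755400938 [ 0.38  0.92 -0.  ]
305 43
scene [361.  284.2   0. ] 0.62
top [366.4 291.4   0. ] 2.1
scene [362.9 281.3   0. ] 0.68
top [364.7 289.    0. ] 2.06
scene [365.3 279.    0. ] 0.69
top [364.5 289.1   0. ] 2.09
```

View pics/g15.png

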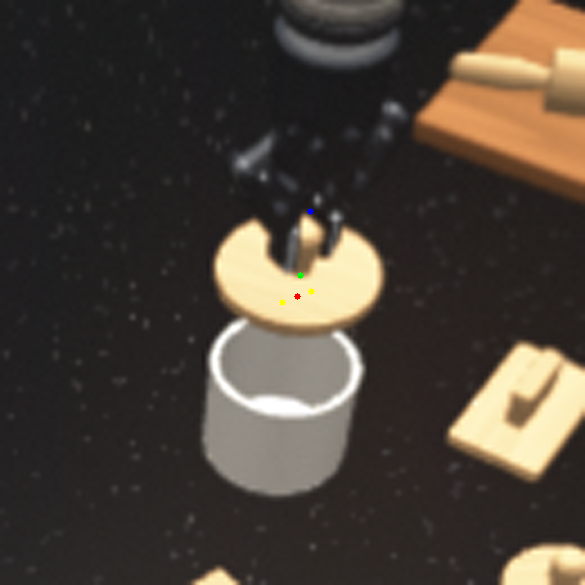

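```bash
python3 -m crank '[{"linear":[30,2,2],"angular":[0,0,0],"jaw":10},{"linear":[56,2,2],"angular":[0,0,0],"jaw":10},{"linear":[56,2,2],"angular":[0,0,0],"jaw":10},{"linear":[56,2,2],"angular":[0,0,0],"jaw":10},{"linear":[56,2,2],"angular":[0,0,0],"jaw":10}]'; python3 go.py 361.3 289.9 155 k; python3 see.py pics/g16.png;for z in .101 .105 .109; do python3 lf.py lid_large 358 289 0 $z; done
```

```text
clock: 17.35
position: [0.3615, 0.2918, 0.1]
tcp_rot: [0.588, -0.394, 0.586, 0.394]
force: [-0.8, 0.7, -0.7]
finger_gap: 0.0246
t 17.35 pos [361.5 291.8 100. ] jawyaw 67.7 tilt 0.1 gap 24.6 F [-0.8  0.7 -0.7] q [ 0.09  0.29 -0.99  2.06  0.3   0.94  0.12]
yaw 67.7 linear [-55.   -0.6  -1.7] angular [-0.    0.12  0.08]
[0.3615643  0.29170389 0.10000101] 0.024255377851137624 [0.38 0.93 0.  ]
304 55
scene [360.4 289.3   0. ] 0.66
top [349.1 276.3   0. ] 1.87
scene [362.4 284.3   0. ] 0.61
top [359.4 288.4   0. ] 1.92
scene [356.5 293.5   0. ] 1.02
top [358.8 288.2   0. ] 1.87
```

View pics/g16.png

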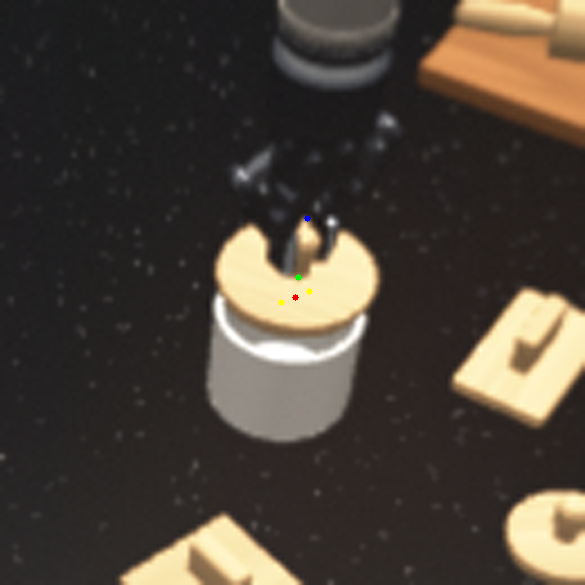

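```bash
cat > lf2.py <<'E'
import sys
from h import *
def lf(c,n,x,y,a,z,zfit=False):
    im=c["image"].astype(int); top=c["fx"]>430
    S=4; big=cv2.resize(c["image"],None,fx=S,fy=S,interpolation=cv2.INTER_CUBIC).astype(int)
    m=((big[...,0]>(150 if top else 145))&(big[...,0]-big[...,2]>(20 if top else 22))).astype(np.uint8)
    e=cv2.morphologyEx(m,cv2.MORPH_GRADIENT,np.ones((2,2),np.uint8))
    dt=cv2.distanceTransform(1-e,cv2.DIST_L2,5)/S
    rnd='large' in n or 'small' in n
    def f(p):
        zz=z if not zfit else p[3]/1e3
        h=cv2.convexHull(proj(c,place(M[n][1],p[0]/1e3,p[1]/1e3,np.radians(p[2]),zz)).astype(np.float32))[:,0]
        q=np.vstack([np.linspace(h[i],h[(i+1)%len(h)],12,endpoint=False) for i in range(len(h))])
        w=np.repeat(np.linalg.norm(np.roll(h,-1,0)-h,axis=1),12)
        q=(q+.5)*S-.5
        s=cv2.remap(dt,q[:,0].astype(np.float32),q[:,1].astype(np.float32),cv2.INTER_LINEAR,borderValue=3)
        return (np.minimum(s,2)*w).sum()/w.sum()
    best=None
    for dx in(-6,0,6):
        for dy in(-6,0,6):
            p0=np.array([x+dx,y+dy,a]+([z*1e3] if zfit else []))
            for d in(4,-2,1):
                D=np.diag([d,d,0 if rnd else d]+([d*2] if zfit else []))
                r=minimize(f,p0,method='Nelder-Mead',options=dict(initial_simplex=np.vstack([p0,p0+D]),xatol=.02)); p0=r.x
            if best is None or r.fun<best.fun: best=r
    return best.x,best.fun
if __name__=="__main__":
    n=sys.argv[1]; x,y,a,z=[float(v) for v in sys.argv[2:6]]
    for nm in("scene","top"):
        c=ctrl.capture(nm); p,e=lf(c,n,x,y,a,z,len(sys.argv)>6); print(nm,np.round(p,1),round(e,2))
E
for z in .101 .105 .109; do python3 lf2.py lid_large 360 289 0 $z; done; python3 lf2.py lid_large 360 289 0 .105 z
```

```text
scene [356.1 296.4   0. ] 434.1
top [361.5 292.5   0. ] 1020.03
scene [358.  292.6   0. ] 454.18
top [360.6 291.2   0. ] 996.54
scene [359.9 289.3   0. ] 478.68
top [361.2 292.5   0. ] 967.18
scene [338.2 328.8   0.   66.9] 338.97
top [362.  293.9   0.  103.2] 958.35
```

```bash
sed -i 's/cv2.INTER_LINEAR,borderValue=3)/cv2.INTER_LINEAR,borderValue=3).ravel()/' lf2.py
for z in .101 .105 .109; do python3 lf2.py lid_large 360 289 0 $z; done; python3 lf2.py lid_large 360 289 0 .105 z
```

```text
scene [355.7 296.7   0. ] 0.75
top [361.4 292.8   0. ] 1.64
scene [357.8 293.1   0. ] 0.78
top [360.6 291.5   0. ] 1.63
scene [359.7 289.6   0. ] 0.81
top [360.2 290.8   0. ] 1.63
scene [336.8 331.5   0.   64.5] 0.6
top [365.6 298.6   0.   70.9] 1.64
```

```bash
python3 -m crank '[{"linear":[10,0,-1],"angular":[0,0,0],"jaw":10},{"linear":[20,0,-1],"angular":[0,0,0],"jaw":10},{"linear":[25,0,-1],"angular":[0,0,0],"jaw":10},{"linear":[25,0,-1],"angular":[0,0,0],"jaw":10}]'|sed -n '2p;4p'; python3 -m crank '[{"linear":[2,0,0],"angular":[0,0,0],"jaw":10},{"linear":[2,0,0],"angular":[0,0,0],"jaw":10}]'|sed -n '2p;4p'; python3 go.py
```

```text
position: [0.3602, 0.2895, 0.0758]
force: [-6.8, -7.5, 30.2]
position: [0.3602, 0.2894, 0.0757]
force: [-11.6, -12.9, 49.3]
t 19.10 pos [360.2 289.4  75.7] jawyaw 67.7 tilt 0.4 gap 24.2 F [-11.6 -12.9  49.3] q [ 0.06  0.33 -0.96  2.08  0.35  0.9   0.08]
```

```bash
python3 -m crank '[{"linear":[-3,0,0],"angular":[0,0,0],"jaw":10},{"linear":[-3,0,0],"angular":[0,0,0],"jaw":10}]'|sed -n '2p;4p'; python3 go.py; python3 see.py pics/g17.png; for z in .074 .078 .082 .088; do python3 lf2.py lid_large 360 289 0 $z|head -1; done
```

```text
position: [0.3603, 0.2896, 0.0759]
force: [-3.8, -4.0, 18.2]
t 19.30 pos [360.3 289.6  75.9] jawyaw 67.8 tilt 0.2 gap 24.2 F [-3.8 -4.  18.2] q [ 0.06  0.33 -0.96  2.08  0.35  0.9   0.08]
[0.36025527 0.28962601 0.07585343] 0.024251847146239593 [ 0.38  0.93 -0.  ]
302 61
scene [352.9 300.3   0. ] 0.69
scene [354.7 296.7   0. ] 0.71
scene [356.7 293.4   0. ] 0.74
scene [359.6 288.    0. ] 0.78
```

View pics/g17.png

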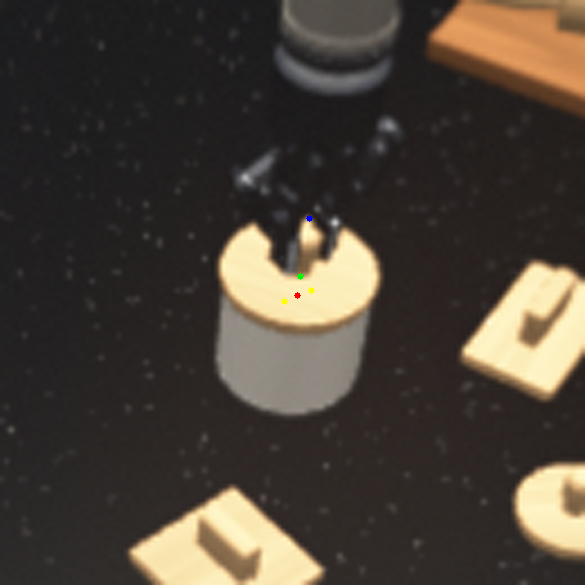

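```bash
python3 -m crank '[{"linear":[-5,0,0],"angular":[0,0,0],"jaw":10},{"linear":[-5,-3,-2],"angular":[0,0,0],"jaw":10},{"linear":[-5,-6,-4],"angular":[0,0,0],"jaw":10},{"linear":[-5,-6,-4],"angular":[0,0,0],"jaw":10}]'|sed -n '2p;4p'; python3 go.py; python3 see.py pics/g18.png; for z in .078 .081 .084; do python3 lf2.py lid_large 360 289 0 $z; done
```

```text
position: [0.3641, 0.284, 0.0792]
force: [-0.8, 1.9, -1.1]
t 20.15 pos [364.1 284.   79.2] jawyaw 67.7 tilt 0.1 gap 24.3 F [-0.8  1.9 -1.1] q [ 0.08  0.32 -0.97  2.08  0.34  0.9   0.11]
[0.36405485 0.28403661 0.07923163] 0.02456635769850295 [0.38 0.93 0.  ]
302 61
scene [357.  293.8   0. ] 0.64
top [360.1 287.3   0. ] 1.67
scene [358.3 291.2   0. ] 0.66
top [360.3 287.1   0. ] 1.68
scene [359.8 288.5   0. ] 0.68
top [359.6 285.9   0. ] 1.69
```

View pics/g18.png

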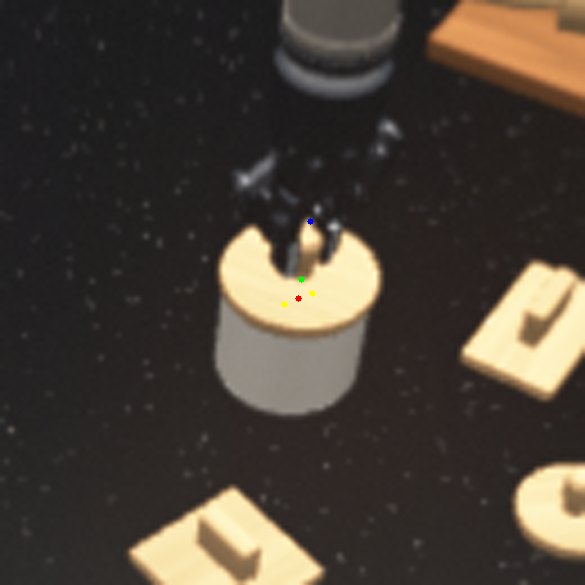

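```bash
cat > ov.py <<'E'
import sys
from h import *
# ov.py out cam name x y yaw z [name x y yaw z ...]
out,cam=sys.argv[1:3]; c=ctrl.capture(cam); A=sys.argv[3:]; S=6
L=[(A[i],*[float(v) for v in A[i+1:i+5]]) for i in range(0,len(A),5)]
u=proj(c,[L[0][1]/1e3,L[0][2]/1e3,L[0][4]/1e3+.03])[0]; x0,y0=[max(int(v),0) for v in u-[48,42]]
a=cv2.resize(c["image"][y0:y0+90,x0:x0+96,::-1],None,fx=S,fy=S,interpolation=cv2.INTER_CUBIC)
for n,x,y,yw,z in L:
    for Q in (M[n] if n.startswith('can') else M[n][1:]):
        h=cv2.convexHull(proj(c,place(Q,x/1e3,y/1e3,np.radians(yw),z/1e3)).astype(np.float32))
        cv2.polylines(a,[np.round(((h-[x0,y0]+.5)*S-.5)*16).astype(np.int32)],True,(0,0,255) if n[0]=='l' else (0,255,0),1,cv2.LINE_AA,4)
cv2.imwrite(out,a)
E
python3 ov.py pics/g19.png scene can_large 358.9 290.9 0 0 lid_large 358.5 290.8 0 81.4
```

```text
(no output)
```

View pics/g19.png

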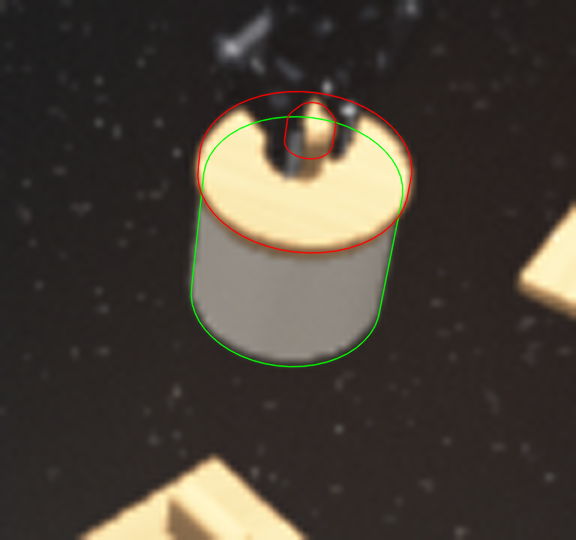

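```bash
python3 ov.py pics/g20.png scene can_large 356.9 293.9 0 0 lid_large 358.5 290.8 0 81.4;  python3 - <<'E'
from h import *
s=ctrl.capture("scene"); im=cv2.imread("pics/scene0.png")[:,:,::-1]
o=[]
for I in(im,s["image"]):
    a=cv2.resize(np.ascontiguousarray(I[95:165,330:405,::-1]),None,fx=5.3,fy=7,interpolation=cv2.INTER_CUBIC)
    for (x,y),col in(((.3589,.2909),(0,255,0)),((.3569,.2939),(0,0,255))):
        h=cv2.convexHull(proj(s,place(M['can_large'][0],x,y,0)).astype(np.float32))
        cv2.polylines(a,[np.round(((h-[330,95]+.5)*[5.3,7]-.5)*16).astype(np.int32)],True,col,1,cv2.LINE_AA,4)
    o.append(a)
cv2.imwrite("pics/g21.png",np.hstack(o))
E
```

```text
(no output)
```

View pics/g21.png

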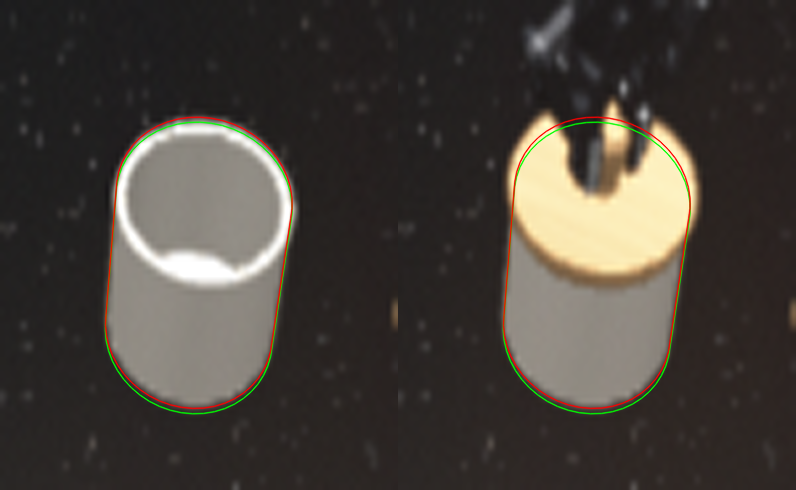

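```bash
python3 -m crank '[{"linear":[1.5,0,0],"angular":[0,0,0],"jaw":10},{"linear":[3,0,0],"angular":[0,0,0],"jaw":10},{"linear":[3,0,0],"angular":[0,0,0],"jaw":10}]'|sed -n '2p;4p'; python3 go.py; for z in .077 .078 .079; do python3 lf2.py lid_large 360 289 0 $z|head -1; done
```

```text
position: [0.3643, 0.2842, 0.0766]
force: [-0.3, 1.9, -1.3]
t 20.95 pos [364.3 284.2  76.6] jawyaw 67.8 tilt 0.0 gap 24.4 F [-0.3  1.9 -1.3] q [ 0.08  0.33 -0.96  2.08  0.34  0.9   0.1 ]
scene [358.1 292.5   0. ] 0.64
scene [358.6 291.6   0. ] 0.64
scene [359.1 290.6   0. ] 0.65
```

```bash
python3 -m crank '[{"linear":[1,0,0],"angular":[0,0,0],"jaw":10},{"linear":[1,0,0],"angular":[0,0,0],"jaw":10}]'|sed -n '2p;4p'; python3 go.py
```

```text
position: [0.3642, 0.2844, 0.0761]
force: [-2.3, 1.6, 4.7]
t 21.45 pos [364.2 284.4  76.1] jawyaw 67.8 tilt 0.0 gap 24.5 F [-2.3  1.6  4.7] q [ 0.08  0.33 -0.96  2.08  0.35  0.9   0.1 ]
```

```bash
python3 -m crank '[{"linear":[1,0,0],"angular":[0,0,0],"jaw":10},{"linear":[1,0,0],"angular":[0,0,0],"jaw":10}]'|sed -n '2p;4p'; python3 go.py; python3 lf2.py lid_large 360 289 0 .078
```

```text
position: [0.3642, 0.2846, 0.0759]
force: [-3.3, 0.0, 12.7]
t 21.65 pos [364.2 284.6  75.9] jawyaw 67.8 tilt 0.0 gap 24.6 F [-3.3  0.  12.7] q [ 0.08  0.33 -0.96  2.08  0.35  0.9   0.1 ]
scene [358.6 291.7   0. ] 0.71
top [360.4 288.2   0. ] 1.69
```

Seated: contact force is rising at the seat height and the lid fit matches the canister. I release and retreat upward.

```bash
python3 -m crank '[{"linear":[-1,0,0],"angular":[0,0,0],"jaw":24},{"linear":[-1,0,0],"angular":[0,0,0],"jaw":35},{"linear":[-1,0,0],"angular":[0,0,0],"jaw":50},{"linear":[-1,0,0],"angular":[0,0,0],"jaw":60},{"linear":[-1,0,0],"angular":[0,0,0],"jaw":60}]' 30|sed -n '2p;4,5p'; python3 -m crank '[{"linear":[-20,0,0],"angular":[0,0,0],"jaw":60},{"linear":[-60,0,0],"angular":[0,0,0],"jaw":60},{"linear":[-100,0,0],"angular":[0,0,0],"jaw":60},{"linear":[-100,0,0],"angular":[0,0,0],"jaw":60}]'; python3 go.py 600 290 160 k;  python3 lf2.py lid_large 360 289 0 .078
```

```text
position: [0.3642, 0.2834, 0.0753]
force: [-0.1, 1.0, 0.3]
finger_gap: 0.0601
clock: 22.65
position: [0.3671, 0.2868, 0.1802]
tcp_rot: [0.591, -0.394, 0.584, 0.394]
force: [0.4, 0.6, -1.0]
finger_gap: 0.06
t 22.65 pos [367.1 286.8 180.2] jawyaw 67.7 tilt 0.6 gap 60.0 F [ 0.4  0.6 -1. ] q [ 0.2   0.16 -1.05  1.97  0.16  1.09  0.27]
yaw 67.7 linear [  22.3 -214.1   91.1] angular [-0.    0.42  0.37]
scene [359.7 290.    0. ] 0.55
top [365.7 287.    0. ] 1.36
```

```bash
python3 -m crank '[{"linear":[0,-228,97],"angular":[0,0,0],"jaw":60},{"linear":[20,-228,97],"angular":[0,0,0],"jaw":60},{"linear":[40,-228,97],"angular":[0,0,0],"jaw":60},{"linear":[60,-228,97],"angular":[0,0,0],"jaw":60},{"linear":[75,-228,97],"angular":[0,0,0],"jaw":60}]' |sed -n '2p';python3 -m crank '[{"linear":[0,0,0],"angular":[0,0,0],"jaw":60},{"linear":[0,0,0],"angular":[0,0,0],"jaw":60},{"linear":[0,0,0],"angular":[0,0,0],"jaw":60}]'; python3 go.py 612 288 60 k; python3 see.py pics/g22.png; python3 lf2.py lid_large 360 289 0 .078; python3 lf2.py lid_small 610 289 0 0;
```

```text
position: [0.6012, 0.2867, 0.1074]
clock: 23.55
position: [0.5973, 0.2884, 0.1096]
tcp_rot: [0.586, -0.395, 0.587, 0.395]
force: [0.5, 0.3, 0.6]
finger_gap: 0.06
t 23.55 pos [597.3 288.4 109.6] jawyaw 67.9 tilt 0.1 gap 60.0 F [0.5 0.3 0.6] q [ 0.06  0.63 -0.85  1.58  0.5   1.17  0.29]
yaw 67.9 linear [ 49.6 -13.8   5.2] angular [-0.   -0.02 -0.07]
[0.59758515 0.28851842 0.11062365] 0.05999938850530466 [0.38 0.93 0.  ]
368 87
scene [359.7 290.    0. ] 0.55
top [362.1 287.5   0. ] 0.54
scene [608.4 291.7   0. ] 0.47
top [610.7 291.6   0. ] 1.31
```

View pics/g22.png

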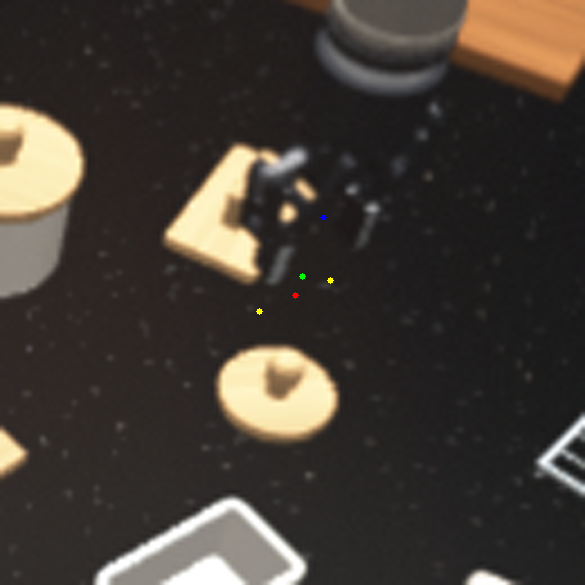

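```bash
python3 ov.py pics/a.png scene can_large 358.9 290.9 0 0 lid_large 358.9 290.9 0 78; python3 ov.py pics/b.png top can_large 362 293.5 0 0 lid_large 362 293.5 0 78; python3 - <<'E'
import cv2,numpy as np
cv2.imwrite("pics/g23.png",cv2.resize(np.hstack([cv2.imread("pics/a.png"),cv2.imread("pics/b.png")]),(800,376)))
E
```

```text
(no output)
```

View pics/g23.png

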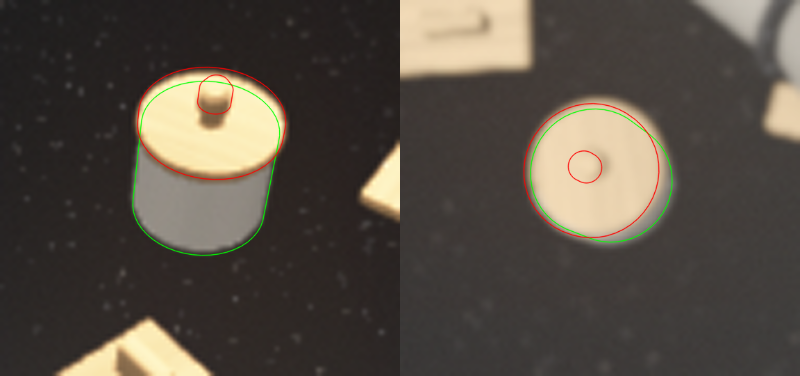

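```bash
python3 - <<'E'
from h import *
t=ctrl.capture("top"); im=cv2.imread("pics/top0.png")
def P(I,c,items,x0,y0,w,h,S):
    a=cv2.resize(np.ascontiguousarray(I[y0:y0+h,x0:x0+w]),None,fx=S,fy=S,interpolation=cv2.INTER_CUBIC)
    for pts,col in items:
        q=cv2.convexHull(proj(c,pts).astype(np.float32)); cv2.polylines(a,[np.round(((q-[x0,y0]+.5)*S-.5)*16).astype(np.int32)],True,col,1,cv2.LINE_AA,4)
    return a
it=[]
for (x,y),col in(((.362,.2935),(0,255,0)),((.3618,.2885),(0,0,255))):
    it+= [(place(ring(.11,.088),x,y,0),col),(place(ring(.10,.088),x,y,0),col),(place(ring(.11,0),x,y,0),col)]
cv2.imwrite("pics/g24.png",np.hstack([P(im,t,it,200,195,56,60,7),P(t["image"][:,:,::-1],t,it[::3]+it[2::3],200,195,56,60,7)]))
E
```

```text
(no output)
```

View pics/g24.png

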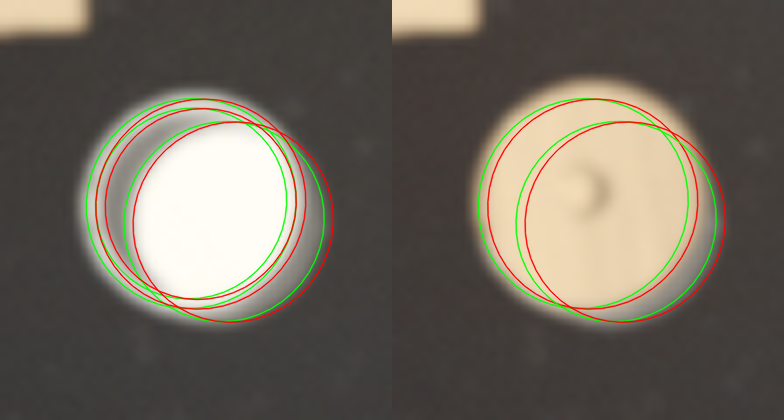

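```bash
cat > lf3.py <<'E'
import sys
from h import *
# full-render fit of lid top face + side, masked for occlusion; returns x,y,yaw
def lf(c,n,x,y,a,z,S=6):
    top=c["fx"]>430; rnd='large' in n or 'small' in n
    Q=M[n][1]; k=len(Q)//2; T=Q[k:]
    u=proj(c,place(Q*1.15,x/1e3,y/1e3,np.radians(a),z)); x0,y0=np.floor(u.min(0)).astype(int)-4; x1,y1=np.ceil(u.max(0)).astype(int)+5
    I=c["image"][y0:y1,x0:x1,0].astype(float); B=c["image"][y0:y1,x0:x1,2].astype(float)
    bg=np.median(np.r_[I[0],I[-1],I[:,0],I[:,-1]])
    # mask: knob region ignored
    Z=lambda:np.zeros((I.shape[0]*S,I.shape[1]*S),np.uint8)
    def pol(P,p,m):
        q=(proj(c,place(P,p[0]/1e3,p[1]/1e3,np.radians(p[2]),z))-[x0-.5,y0-.5])*S-.5
        cv2.fillConvexPoly(m,cv2.convexHull(np.round(q*16).astype(np.int32)),1,cv2.LINE_8,4); return m
    kn=cv2.dilate(pol(V([M[n][2],M[n][2]*[1,1,0]+[0,0,.022]]),(x,y,a),Z()),np.ones((6*S,6*S)))
    W=1-cv2.resize(kn,(I.shape[1],I.shape[0]),interpolation=cv2.INTER_AREA)
    # ignore saturated-neutral (white can, arm) pixels
    return I,bg,W,Z,pol,Q,T,rnd,top,(x0,y0)
def run(c,n,x,y,a,z,S=6,below=None):
    I,bg,W,Z,pol,Q,T,rnd,top,o=lf(c,n,x,y,a,z,S)
    def f(p):
        q=p[:3] if not rnd else np.r_[p[:2],0]
        m=np.full((I.shape[0]*S,I.shape[1]*S),bg,np.float32)
        if below is not None: m[BM>0]=p[6]
        m[pol(Q,q,Z())>0]=p[3]; m[pol(T,q,Z())>0]=p[4]
        m=cv2.GaussianBlur(m,(0,0),max(p[5],.2)*S); m=np.clip(cv2.resize(m,(I.shape[1],I.shape[0]),interpolation=cv2.INTER_AREA),0,252)
        return (W*np.minimum(abs(m-I),60)).sum()/W.sum()
    if below is not None:
        bn,bx,by,ba=below; BM=Z(); P=M[bn][0]
        q=(proj(c,place(P,bx/1e3,by/1e3,np.radians(ba)))-[o[0]-.5,o[1]-.5])*S-.5
        cv2.fillConvexPoly(BM,cv2.convexHull(np.round(q*16).astype(np.int32)),1,cv2.LINE_8,4)
    p0=np.array([x,y,a,150,250 if not top else 232,1.3 if top else .7,130]); d=np.array([4,4,4,30,20,.3,20.])
    for k in range(3):
        r=minimize(f,p0,method='Nelder-Mead',options=dict(initial_simplex=np.vstack([p0,p0+np.diag(d)]),maxfev=900,xatol=.02,fatol=1e-4)); p0=r.x; d=-.5*d
    return r.x,r.fun
if __name__=="__main__":
    n=sys.argv[1]; x,y,a,z=[float(v) for v in sys.argv[2:6]]; b=None
    if len(sys.argv)>6: b=(sys.argv[6],*[float(v) for v in sys.argv[7:10]])
    for nm in("scene","top"):
        c=ctrl.capture(nm); p,e=run(c,n,x,y,a,z,below=b); print(nm,np.round(p,1),round(e,2))
E
python3 lf3.py lid_large 361 290 0 .078 can_large 360 293 0; python3 lf3.py lid_square 446 92 -13 0;python3 lf3.py lid_oblong 498 438 94.5 0; python3 lf3.py lid_small 609 290 0 0
```

```text
scene [361.9 285.1   4.5 126.5 264.2   0.5 146. ] 3.7
top [365.5 288.9  -9.7 227.3 235.7   1.1 144.4] 3.47
scene [445.9  89.2 -13.1  93.2 250.2   0.5 201.2] 5.67
top [464.9  83.7 -50.5 848.3 208.    6.2 -12.8] 28.77
scene [496.4 437.6  94.6 158.2 262.    0.5 123.4] 8.35
top [500.1 438.9  94.4 316.8 238.8   1.1 -41.3] 4.34
scene [6.088e+02 2.867e+02 2.100e+00 9.560e+01 2.710e+02 6.000e-01 1.644e+02] 4.24
top [ 604.8  299.4 -106.9  525.1  313.6   11.7 -333.7] 26.5
```

Refitting with the dark board edge modelled, both cameras agree that the large lid sits about 3 mm too far in +x and 5 mm too far in -y. I go back to re-centre it.

```bash
python3 -m crank '[{"linear":[-60,50,-20],"angular":[0,0,0],"jaw":60},{"linear":[-70,215,-92],"angular":[0,0,0],"jaw":60},{"linear":[-70,215,-92],"angular":[0,0,0],"jaw":60},{"linear":[-70,215,-92],"angular":[0,0,0],"jaw":60},{"linear":[-70,215,-92],"angular":[0,0,0],"jaw":60}]' |sed -n '2p'; python3 go.py 364 285 120 k
```

```text
position: [0.3662, 0.2836, 0.1793]
t 24.85 pos [366.2 283.6 179.3] jawyaw 67.8 tilt 0.0 gap 59.8 F [-1.3 -0.1  1. ] q [ 0.23  0.17 -1.07  1.97  0.17  1.1   0.27]
yaw 67.8 linear [59.3  2.5  0.4] angular [-0.   -0.02 -0.02]
```

```bash
python3 -m crank '[{"linear":[40,2,1],"angular":[0,0,0],"jaw":60},{"linear":[80,2,1],"angular":[0,0,0],"jaw":60},{"linear":[103,2,1],"angular":[0,0,0],"jaw":60},{"linear":[103,2,1],"angular":[0,0,0],"jaw":60},{"linear":[103,2,1],"angular":[0,0,0],"jaw":60}]' |sed -n '2p;4p';  python3 -m crank '[{"linear":[0,0,0],"angular":[0,0,0],"jaw":35},{"linear":[0,0,0],"angular":[0,0,0],"jaw":15},{"linear":[0,0,0],"angular":[0,0,0],"jaw":10},{"linear":[0,0,0],"angular":[0,0,0],"jaw":10},{"linear":[0,0,0],"angular":[0,0,0],"jaw":10}]' 40; python3 go.py 361 290 80 k;  python3 lf3.py lid_large 363 286 0 .078 can_large 360 293 0
```

```text
position: [0.3668, 0.2859, 0.0769]
force: [0.1, 0.7, 0.1]
clock: 25.85
position: [0.3677, 0.2858, 0.0777]
tcp_rot: [0.588, -0.394, 0.586, 0.394]
force: [-0.2, -1.8, 6.5]
finger_gap: 0.0249
t 25.85 pos [367.7 285.8  77.7] jawyaw 67.7 tilt 0.1 gap 24.9 F [-0.2 -1.8  6.5] q [ 0.1   0.34 -1.    2.08  0.37  0.91  0.08]
yaw 67.7 linear [-2.3  7.8  1.4] angular [-0.    0.06  0.1 ]
scene [3.628e+02 2.871e+02 2.000e-01 1.267e+02 2.567e+02 5.000e-01 1.460e+02] 5.7
top [408.1 367.8 -79.2 226.8 185.    1.9 192. ] 18.81
```

```bash
python3 -m crank '[{"linear":[-5,0,0],"angular":[0,0,0],"jaw":10},{"linear":[-6,3,1],"angular":[0,0,0],"jaw":10},{"linear":[-6,5,2],"angular":[0,0,0],"jaw":10},{"linear":[-6,5,2],"angular":[0,0,0],"jaw":10}]' |sed -n '2p;4p'; python3 -m crank '[{"linear":[2,0,0],"angular":[0,0,0],"jaw":10},{"linear":[4,0,0],"angular":[0,0,0],"jaw":10},{"linear":[5,0,0],"angular":[0,0,0],"jaw":10},{"linear":[5,0,0],"angular":[0,0,0],"jaw":10}]' |sed -n '2p;4p'; python3 lf3.py lid_large 360 290 0 .079 can_large 360 293 0|head -1
```

```text
position: [0.3625, 0.2892, 0.0823]
force: [0.2, -0.1, -1.5]
position: [0.3628, 0.2887, 0.0777]
force: [-2.6, -2.1, 4.6]
scene [358.4 289.2   6.1 126.8 255.3   0.4 145.4] 5.66
```

```bash
python3 -m crank '[{"linear":[0,0,0],"angular":[0,0,0],"jaw":24},{"linear":[0,0,0],"angular":[0,0,0],"jaw":35},{"linear":[0,0,0],"angular":[0,0,0],"jaw":50},{"linear":[0,0,0],"angular":[0,0,0],"jaw":60},{"linear":[0,0,0],"angular":[0,0,0],"jaw":60}]' 30|sed -n '2p;4,5p'; python3 -m crank '[{"linear":[-30,0,0],"angular":[0,0,0],"jaw":60},{"linear":[-70,0,0],"angular":[0,0,0],"jaw":60},{"linear":[-85,-50,20],"angular":[0,0,0],"jaw":60},{"linear":[-85,-228,97],"angular":[0,0,0],"jaw":60},{"linear":[-85,-228,97],"angular":[0,0,0],"jaw":60}]'|sed -n '2p;4,5p'; python3 go.py 611 289 110 k
```

```text
position: [0.363, 0.289, 0.0773]
force: [-0.8, -0.4, 0.6]
finger_gap: 0.0601
position: [0.5137, 0.2902, 0.1626]
force: [-0.2, 1.1, 1.1]
finger_gap: 0.0601
t 27.85 pos [513.7 290.2 162.6] jawyaw 67.7 tilt 0.2 gap 60.1 F [-0.2  1.1  1.1] q [ 0.13  0.46 -0.95  1.71  0.41  1.18  0.25]
yaw 67.7 linear [ 52.9 -90.3  35.8] angular [-0.    0.04  0.16]
```

```bash
python3 -m crank '[{"linear":[10,-90,36],"angular":[0,0,0],"jaw":60},{"linear":[30,-90,36],"angular":[0,0,0],"jaw":60},{"linear":[53,-90,36],"angular":[0,0,0],"jaw":60},{"linear":[53,-90,36],"angular":[0,0,0],"jaw":60},{"linear":[53,-90,36],"angular":[0,0,0],"jaw":60}]'|sed -n '2p;4,5p'; python3 go.py 611 289 -3 k; python3 lf3.py lid_large 362 291 0 .078 can_large 360 293 0
```

```text
position: [0.6069, 0.2903, 0.1085]
force: [0.7, -0.3, 0.5]
finger_gap: 0.0602
t 28.35 pos [606.9 290.3 108.5] jawyaw 67.8 tilt 0.1 gap 60.2 F [ 0.7 -0.3  0.5] q [ 0.07  0.65 -0.87  1.55  0.52  1.18  0.29]
yaw 67.8 linear [111.5  -4.5   0.4] angular [-0.   -0.03 -0.09]
scene [357.7 290.3   2.5 127.5 264.2   0.5 146. ] 4.04
top [361.2 294.2  -0.9 221.8 235.9   1.1 140.6] 3.62
```

The re-centred large lid now reads within about 1 mm of the canister in both cameras. On to the small lid.

```bash
python3 -m crank '[{"linear":[40,-2,0],"angular":[0,0,0],"jaw":60},{"linear":[60,-2,0],"angular":[0,0,0],"jaw":60},{"linear":[60,-2,0],"angular":[0,0,0],"jaw":60},{"linear":[60,-2,0],"angular":[0,0,0],"jaw":60}]'|sed -n '2p;4,5p'; python3 go.py 611 289 -3 k; python3 see.py pics/g25.png
```

```text
position: [0.6101, 0.29, 0.0505]
force: [0.2, 0.3, -0.1]
finger_gap: 0.0601
t 28.85 pos [610.1 290.   50.5] jawyaw 67.8 tilt 0.1 gap 60.1 F [ 0.2  0.3 -0.1] q [ 0.05  0.71 -0.83  1.6   0.57  1.09  0.25]
yaw 67.8 linear [53.5 -1.1 -0.6] angular [-0.    0.1   0.08]
[0.61067381 0.29039143 0.05118829] 0.06021504384540611 [0.38 0.93 0.  ]
367 101
```

View pics/g25.png

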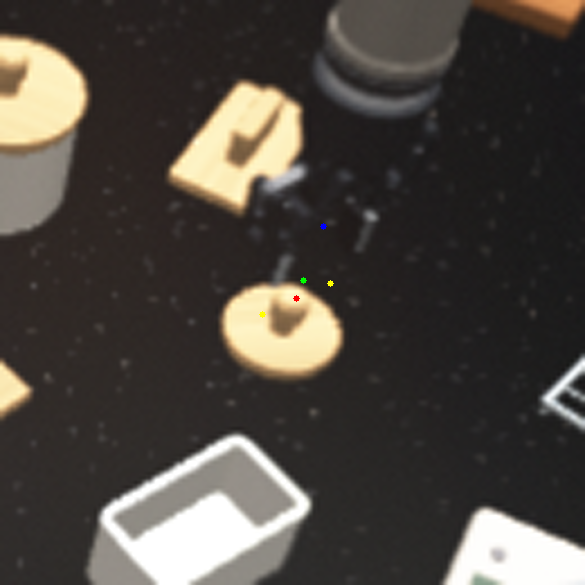

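```bash
python3 -m crank '[{"linear":[30,-1,0],"angular":[0,0,0],"jaw":60},{"linear":[50,-1,0],"angular":[0,0,0],"jaw":60},{"linear":[53,-1,0],"angular":[0,0,0],"jaw":60},{"linear":[53,-1,0],"angular":[0,0,0],"jaw":60}]'|sed -n '2p;4,5p';  python3 -m crank '[{"linear":[0,0,0],"angular":[0,0,0],"jaw":35},{"linear":[0,0,0],"angular":[0,0,0],"jaw":27},{"linear":[0,0,0],"angular":[0,0,0],"jaw":20},{"linear":[0,0,0],"angular":[0,0,0],"jaw":10},{"linear":[0,0,0],"angular":[0,0,0],"jaw":10}]' 40; python3 lf3.py lid_small 611 290 0 0|head -1; python3 go.py
```

```text
position: [0.6106, 0.2887, -0.0044]
force: [-1.2, 0.5, -0.7]
finger_gap: 0.0599
clock: 29.8
position: [0.6115, 0.2892, -0.0031]
tcp_rot: [0.588, -0.394, 0.586, 0.394]
force: [-1.1, -1.9, 6.0]
finger_gap: 0.0247
scene [6.095e+02 2.890e+02 1.300e+00 1.131e+02 2.685e+02 5.000e-01 1.596e+02] 6.2
t 29.90 pos [611.5 289.2  -3.1] jawyaw 67.7 tilt 0.1 gap 25.1 F [-0.5 -1.3  5.9] q [ 0.03  0.77 -0.79  1.62  0.62  1.02  0.22]
```

```bash
python3 -m crank '[{"linear":[-20,0,0],"angular":[0,0,0],"jaw":10},{"linear":[-70,0,0],"angular":[0,0,0],"jaw":10},{"linear":[-115,0,0],"angular":[0,0,0],"jaw":10},{"linear":[-150,0,-20],"angular":[0,0,0],"jaw":10},{"linear":[-150,0,-60],"angular":[0,0,0],"jaw":10}]' 50|sed -n '2p;4,5p'; python3 -m crank '[{"linear":[-3,-4,-250],"angular":[0,0,0],"jaw":10},{"linear":[-3,-4,-250],"angular":[0,0,0],"jaw":10},{"linear":[-3,-4,-250],"angular":[0,0,0],"jaw":10},{"linear":[-3,-4,-250],"angular":[0,0,0],"jaw":10},{"linear":[-3,-4,-250],"angular":[0,0,0],"jaw":10}]'|sed -n '2p;4,5p'; python3 go.py 382.5 -281.8 150 k
```

```text
position: [0.5906, 0.2395, 0.1531]
force: [0.2, -0.2, -0.3]
finger_gap: 0.0244
position: [0.496, -0.0014, 0.1492]
force: [0.8, -1.1, -0.3]
finger_gap: 0.0246
t 30.90 pos [496.   -1.4 149.2] jawyaw 67.8 tilt 0.1 gap 24.6 F [ 0.8 -1.1 -0.3] q [ 0.76  0.28 -0.99  1.94  0.27  1.06  0.84]
yaw 67.8 linear [  -0.5   -0.9 -302.6] angular [ 0.   -0.04  0.05]
```

```bash
python3 -m crank '[{"linear":[0,-1,-250],"angular":[0,0,0],"jaw":10},{"linear":[0,-1,-250],"angular":[0,0,0],"jaw":10},{"linear":[0,-1,-250],"angular":[0,0,0],"jaw":10},{"linear":[0,-1,-250],"angular":[0,0,0],"jaw":10},{"linear":[0,-1,-250],"angular":[0,0,0],"jaw":10}]'|sed -n '2p;4,5p'; python3 go.py 382.5 -281.8 100 k
```

```text
position: [0.4024, -0.2331, 0.1496]
force: [1.3, 0.1, -0.2]
finger_gap: 0.0247
t 31.40 pos [ 402.4 -233.1  149.6] jawyaw 67.8 tilt 0.1 gap 24.7 F [ 1.3  0.1 -0.2] q [ 1.24  0.18 -0.89  2.    0.17  1.02  1.45]
yaw 67.8 linear [ 49.7   0.1 -52.6] angular [ 0.   -0.08  0.08]
```

```bash
python3 -m crank '[{"linear":[0,0,-40],"angular":[0,0,0],"jaw":10},{"linear":[20,0,-50],"angular":[0,0,0],"jaw":10},{"linear":[50,0,-50],"angular":[0,0,0],"jaw":10},{"linear":[70,0,-50],"angular":[0,0,0],"jaw":10},{"linear":[70,0,-50],"angular":[0,0,0],"jaw":10}]'|sed -n '2p;4,5p'; python3 -m crank '[{"linear":[0,0,0],"angular":[0,0,0],"jaw":10},{"linear":[0,0,0],"angular":[0,0,0],"jaw":10}]'|sed -n '2p;4,5p';python3 go.py 382.5 -281.8 57 k; python3 lf3.py lid_small 382 -282 0 .082 can_small 381 -282 0|head -1; python3 see.py pics/g26.png
```

```text
position: [0.3824, -0.2764, 0.077]
force: [-0.1, -0.5, -0.8]
finger_gap: 0.0249
position: [0.3858, -0.2782, 0.0802]
force: [-0.1, -0.2, -0.9]
finger_gap: 0.0245
t 32.10 pos [ 385.8 -278.2   80.2] jawyaw 67.8 tilt 0.2 gap 24.5 F [-0.1 -0.2 -0.9] q [ 1.24  0.31 -0.82  2.06  0.29  0.89  1.45]
yaw 67.8 linear [23.2  1.7 -4.6] angular [ 0.   -0.06  0.15]
scene [ 383.6 -277.8   -3.2  147.6  251.     0.5  144. ] 13.23
[ 0.38536673 -0.27823012  0.0798192 ] 0.02453547687707009 [ 0.38  0.93 -0.  ]
188 179
```

View pics/g26.png

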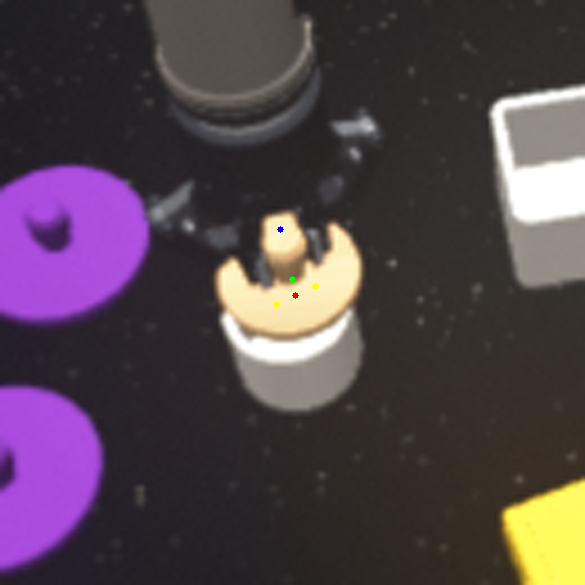

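```bash
python3 -m crank '[{"linear":[0,1.5,-5],"angular":[0,0,0],"jaw":10},{"linear":[8,1.5,-5],"angular":[0,0,0],"jaw":10},{"linear":[17,1.5,-5],"angular":[0,0,0],"jaw":10},{"linear":[19,1.5,-5],"angular":[0,0,0],"jaw":10},{"linear":[19,1.5,-5],"angular":[0,0,0],"jaw":10}]'|sed -n '2p;4,5p';python3 go.py 382.5 -281.8 57 k; python3 lf3.py lid_small 382 -282 0 .064 can_small 381 -282 0|head -1
```

```text
position: [0.3807, -0.2813, 0.0588]
force: [-0.2, 0.3, -1.3]
finger_gap: 0.0246
t 32.75 pos [ 380.7 -281.3   58.8] jawyaw 67.8 tilt 0.1 gap 24.6 F [-0.2  0.3 -1.3] q [ 1.23  0.34 -0.8   2.08  0.32  0.85  1.43]
yaw 67.8 linear [ 1.8 -1.9  0.2] angular [ 0.    0.05 -0.09]
scene [ 380.3 -281.9   -2.   137.9  250.6    0.4  143. ] 9.01
```

```bash
python3 -m crank '[{"linear":[1,-0.5,0],"angular":[0,0,0],"jaw":10},{"linear":[1.5,-0.5,0],"angular":[0,0,0],"jaw":10}]'|sed -n '2p;4p'; python3 -m crank '[{"linear":[1,0,0],"angular":[0,0,0],"jaw":10},{"linear":[1,0,0],"angular":[0,0,0],"jaw":10}]'|sed -n '2p;4p'
```

```text
position: [0.382, -0.2822, 0.0583]
force: [0.2, 0.3, -0.2]
position: [0.3816, -0.282, 0.0571]
force: [0.1, -0.6, -1.6]
```

```bash
python3 -m crank '[{"linear":[1,0,0],"angular":[0,0,0],"jaw":10},{"linear":[1,0,0],"angular":[0,0,0],"jaw":10}]'|sed -n '2p;4p'; 
```

```text
position: [0.3819, -0.2822, 0.0568]
force: [-1.6, 0.1, 4.7]
```

Contact, 4.7 N. I release and rise.

```bash
python3 -m crank '[{"linear":[0,0,0],"angular":[0,0,0],"jaw":24},{"linear":[0,0,0],"angular":[0,0,0],"jaw":35},{"linear":[0,0,0],"angular":[0,0,0],"jaw":50},{"linear":[0,0,0],"angular":[0,0,0],"jaw":60},{"linear":[0,0,0],"angular":[0,0,0],"jaw":60}]' 30|sed -n '2p;4,5p'; python3 -m crank '[{"linear":[-30,0,0],"angular":[0,0,0],"jaw":60},{"linear":[-70,0,0],"angular":[0,0,0],"jaw":60},{"linear":[-110,0,0],"angular":[0,0,0],"jaw":60},{"linear":[-110,0,0],"angular":[0,0,0],"jaw":60}]'|sed -n '2p;4,5p'; python3 go.py 450 90 160 77; python3 lf3.py lid_small 382 -282 0 .06 can_small 381 -282 0
```

```text
position: [0.3817, -0.282, 0.0561]
force: [0.4, -0.3, -0.1]
finger_gap: 0.0602
position: [0.3855, -0.2841, 0.1712]
force: [1.1, -0.1, -0.3]
finger_gap: 0.0604
t 34.35 pos [ 385.5 -284.1  171.2] jawyaw 67.7 tilt 0.6 gap 60.4 F [ 1.1 -0.1 -0.3] q [ 1.33  0.18 -0.87  1.96  0.16  1.07  1.58]
yaw -103.0 linear [  8.9  82.1 370.7] angular [170.74   0.83   0.4 ]
yaw 77.0 linear [  8.9  82.1 370.7] angular [-9.26 -0.27  0.55]
scene [ 380.5 -282.3   -0.8  126.9  251.1    0.5  143. ] 4.44
top [ 379.9 -281.7   -3.6   -6.7  229.8   14.7 -265.8] 26.14
```

```bash
python3 -m crank '[{"linear":[0,80,370],"angular":[-9.3,0,0],"jaw":60},{"linear":[0,80,370],"angular":[-9.3,0,0],"jaw":60},{"linear":[0,80,370],"angular":[-9.3,0,0],"jaw":60},{"linear":[0,80,370],"angular":[-9.3,0,0],"jaw":60},{"linear":[0,80,370],"angular":[-9.3,0,0],"jaw":60}]'|sed -n '2p'; python3 go.py 448 90.5 130 77;python3 lf3.py lid_small 382 -282 0 .06 can_small 381 -282 0
```

```text
position: [0.4239, -0.0342, 0.1648]
t 34.95 pos [423.9 -34.2 164.8] jawyaw 77.0 tilt 0.1 gap 60.1 F [0.1 0.1 0.2] q [ 1.04  0.09 -1.1   2.06  0.09  1.04  1.24]
yaw 77.0 linear [ 34.7   4.5 127. ] angular [ 0.01 -0.04 -0.13]
yaw 257.0 linear [ 34.7   4.5 127. ] angular [-1.7999e+02  2.0000e-01 -7.0000e-02]
scene [ 380.3 -282.1    3.8  127.9  251.     0.5  142.7] 4.26
top [ 384.1 -279.4  -42.7  303.7  235.9    1.1  180.4] 4.73
```

The small lid is centred within about 1 mm in both views. Next is the square lid.

```bash
python3 -m crank '[{"linear":[10,4.5,127],"angular":[0,0,0],"jaw":60},{"linear":[30,4.5,127],"angular":[0,0,0],"jaw":60},{"linear":[80,4.5,127],"angular":[0,0,0],"jaw":60},{"linear":[114,4.5,127],"angular":[0,0,0],"jaw":60},{"linear":[114,4.5,127],"angular":[0,0,0],"jaw":60}]'|sed -n '2p'; python3 go.py 448 90.5 -3 77; python3 see.py pics/g27.png;  python3 lf3.py lid_square 446 90 -13 0|head -1
```

```text
position: [0.4422, 0.0894, 0.0455]
t 35.55 pos [442.2  89.4  45.5] jawyaw 77.4 tilt 0.9 gap 59.9 F [-0.4 -0.8 -0.3] q [ 0.59  0.41 -1.04  2.12  0.46  0.87  0.63]
yaw 77.0 linear [48.4 -6.1  2.5] angular [ 0.38 -0.15 -0.9 ]
yaw 257.0 linear [48.4 -6.1  2.5] angular [-179.62    1.41   -0.24]
[0.44511186 0.088989   0.04865142] 0.06003772292508043 [ 0.22  0.98 -0.  ]
287 114
scene [445.8  89.1 -13.   92.1 256.5   0.5 167.2] 6.9
```

View pics/g27.png

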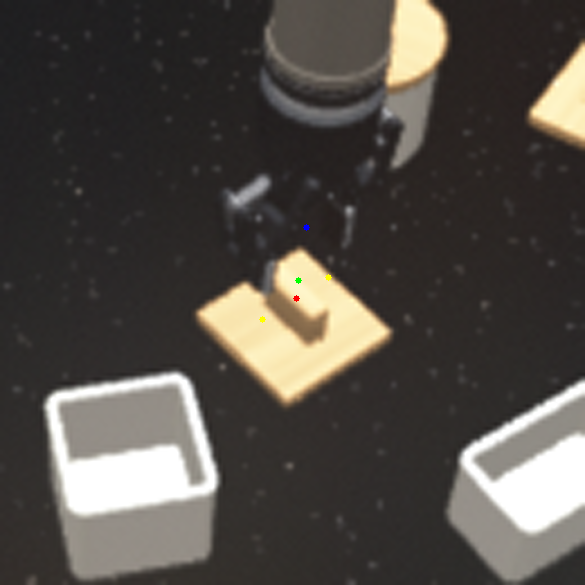

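```bash
python3 -m crank '[{"linear":[25,-1,1],"angular":[0,0,0],"jaw":60},{"linear":[48,-1,1],"angular":[0,0,0],"jaw":60},{"linear":[53,-1,1],"angular":[0,0,0],"jaw":60},{"linear":[53,-1,1],"angular":[0,0,0],"jaw":60}]'|sed -n '2p;4,5p'; python3 go.py 448 90.5 -3 77
```

```text
position: [0.4517, 0.0887, 0.0004]
force: [-0.2, 0.7, 0.2]
finger_gap: 0.0597
t 36.10 pos [4.517e+02 8.870e+01 4.000e-01] jawyaw 76.9 tilt 0.1 gap 59.7 F [-0.2  0.7  0.2] q [ 0.51  0.49 -0.95  2.14  0.57  0.78  0.53]
yaw -103.0 linear [3.4 4.  0.9] angular [1.7995e+02 2.1000e-01 2.0000e-02]
yaw 77.0 linear [3.4 4.  0.9] angular [-0.05 -0.01  0.13]
```

```bash
python3 -m crank '[{"linear":[3,3,1],"angular":[0,0,0],"jaw":35},{"linear":[3,3,1],"angular":[0,0,0],"jaw":22},{"linear":[3,3,1],"angular":[0,0,0],"jaw":15},{"linear":[3,3,1],"angular":[0,0,0],"jaw":8},{"linear":[3,3,1],"angular":[0,0,0],"jaw":8}]' 40|sed -n '2p;4,5p'; python3 go.py 448 90.5 -3 77;  python3 lf3.py lid_square 446 90 -13 0|head -1
```

```text
position: [0.4486, 0.0913, -0.0029]
force: [-0.2, -2.1, 7.2]
finger_gap: 0.0175
t 36.60 pos [448.6  91.3  -2.9] jawyaw 77.0 tilt 0.1 gap 17.5 F [-0.2 -2.1  7.2] q [ 0.5   0.49 -0.95  2.15  0.58  0.78  0.52]
yaw 77.0 linear [ 0.1  0.4 -0.9] angular [ 0.05 -0.03  0.08]
yaw 257.0 linear [ 0.1  0.4 -0.9] angular [-1.7995e+02 -1.3000e-01 -5.0000e-02]
scene [446.2  90.8 -12.5  92.8 253.5   0.5 148.5] 8.0
```

```bash
python3 -m crank '[{"linear":[-20,0,0],"angular":[0,0,0],"jaw":8},{"linear":[-65,0,0],"angular":[0,0,0],"jaw":8},{"linear":[-110,0,0],"angular":[0,0,0],"jaw":8},{"linear":[-115,0,0],"angular":[0,0,0],"jaw":8}]' 50|sed -n '2p;4,5p'; python3 go.py 448.5 -92 110 50.75
```

```text
position: [0.4517, 0.0929, 0.1156]
force: [0.4, -0.0, -1.3]
finger_gap: 0.0172
t 37.10 pos [451.7  92.9 115.6] jawyaw 77.0 tilt 0.5 gap 17.2 F [ 0.4 -0.  -1.3] q [ 0.7   0.3  -1.14  2.05  0.33  0.98  0.73]
yaw 50.8 linear [   5.5  -38.3 -180.9] angular [26.3   0.27  0.47]
yaw 230.8 linear [   5.5  -38.3 -180.9] angular [-153.7    -0.64    0.37]
```

```bash
python3 -m crank '[{"linear":[0,-40,-179],"angular":[26.3,0,0],"jaw":8},{"linear":[0,-40,-179],"angular":[26.3,0,0],"jaw":8},{"linear":[0,-40,-179],"angular":[26.3,0,0],"jaw":8},{"linear":[0,-40,-179],"angular":[26.3,0,0],"jaw":8},{"linear":[0,-40,-179],"angular":[26.3,0,0],"jaw":8}]'|sed -n '2p;4,5p'; python3 -m crank '[{"linear":[5,0,0],"angular":[0,0,0],"jaw":8},{"linear":[5,0,0],"angular":[0,0,0],"jaw":8},{"linear":[5,0,0],"angular":[0,0,0],"jaw":8}]'|sed -n '2p;4,5p'; python3 go.py 448.5 -92 74 50.75; python3 see.py pics/g28.png
```

```text
position: [0.4452, -0.098, 0.11]
force: [-0.8, 1.0, -1.6]
finger_gap: 0.0172
position: [0.4465, -0.0903, 0.1057]
force: [0.2, -0.2, -0.9]
finger_gap: 0.0173
t 37.90 pos [446.5 -90.3 105.7] jawyaw 50.9 tilt 0.1 gap 17.3 F [ 0.2 -0.2 -0.9] q [ 0.97  0.26 -0.98  2.07  0.26  0.94  0.74]
yaw 50.8 linear [31.7 -2.7 -0. ] angular [ 0.2   0.   -0.06]
yaw 230.8 linear [31.7 -2.7 -0. ] angular [-1.798e+02  9.000e-02  0.000e+00]
[ 0.44667629 -0.09054478  0.10592428] 0.017145199152619292 [0.63 0.78 0.  ]
251 140
```

View pics/g28.png

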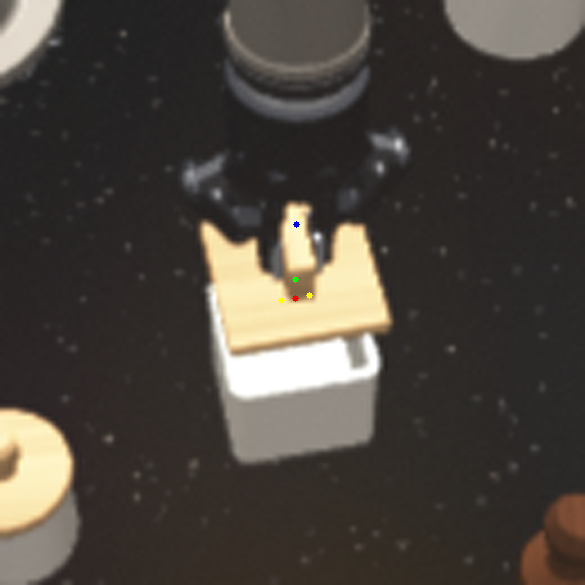

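```bash
python3 -m crank '[{"linear":[10,-2.5,0],"angular":[0,0,0],"jaw":8},{"linear":[25,-2.5,0],"angular":[0,0,0],"jaw":8},{"linear":[32,-2.5,0],"angular":[0,0,0],"jaw":8},{"linear":[32,-2.5,0],"angular":[0,0,0],"jaw":8},{"linear":[32,-2.5,0],"angular":[0,0,0],"jaw":8}]'|sed -n '2p;4,5p'; python3 go.py 448.5 -92 67 50.75;  python3 lf3.py lid_square 447 -92 -39.2 .0765 can_square 447 -93 50.75|head -1;  python3 lf3.py lid_square 447 -92 -39.2 .0745 can_square 447 -93 50.75|head -1
```

```text
position: [0.4489, -0.0934, 0.0741]
force: [0.4, -1.0, -1.5]
finger_gap: 0.017
t 38.45 pos [448.9 -93.4  74.1] jawyaw 50.8 tilt 0.0 gap 17.0 F [ 0.4 -1.  -1.5] q [ 0.93  0.32 -0.94  2.09  0.33  0.88  0.68]
yaw 50.8 linear [7.1 1.2 0.8] angular [ 0.03  0.01 -0.01]
yaw 230.8 linear [7.1 1.2 0.8] angular [-1.7997e+02  1.0000e-02  2.0000e-02]
scene [ 4.463e+02 -9.200e+01 -3.910e+01  1.484e+02  2.510e+02  4.000e-01
scene [ 4.456e+02 -9.100e+01 -3.910e+01  1.544e+02  2.510e+02  4.000e-01
```

```bash
python3 -m crank '[{"linear":[3,-0.5,-0.5],"angular":[0,0,0],"jaw":8},{"linear":[6,-0.5,-0.5],"angular":[0,0,0],"jaw":8},{"linear":[6,-0.5,-0.5],"angular":[0,0,0],"jaw":8}]'|sed -n '2p;4,5p';python3 -m crank '[{"linear":[1,0,0],"angular":[0,0,0],"jaw":8},{"linear":[1,0,0],"angular":[0,0,0],"jaw":8}]'|sed -n '2p;4p'
```

```text
position: [0.4483, -0.0945, 0.0677]
force: [-0.0, -0.1, -1.4]
finger_gap: 0.017
position: [0.4489, -0.0944, 0.0672]
force: [0.4, 0.6, -1.2]
```

```bash
python3 -m crank '[{"linear":[1,0,0],"angular":[0,0,0],"jaw":8},{"linear":[1,0,0],"angular":[0,0,0],"jaw":8}]'|sed -n '2p;4p'; python3 lf3.py lid_square 447 -92 -39.2 .070 can_square 447 -93 50.75|head -1
```

```text
position: [0.4489, -0.0944, 0.0671]
force: [-3.0, 0.4, 9.1]
scene [ 4.467e+02 -9.350e+01 -3.910e+01  1.364e+02  2.506e+02  4.000e-01
```

Seated at (446.7, -93.5, -39.1°), against the canister at (446.7, -93.2, -39.2°). I release.

```bash
python3 -m crank '[{"linear":[-0.5,0,0],"angular":[0,0,0],"jaw":16},{"linear":[-0.5,0,0],"angular":[0,0,0],"jaw":28},{"linear":[-0.5,0,0],"angular":[0,0,0],"jaw":45},{"linear":[-0.5,0,0],"angular":[0,0,0],"jaw":55},{"linear":[-0.5,0,0],"angular":[0,0,0],"jaw":55}]' 30|sed -n '2p;4,5p'; python3 -m crank '[{"linear":[-30,0,0],"angular":[0,0,0],"jaw":55},{"linear":[-70,0,0],"angular":[0,0,0],"jaw":55},{"linear":[-110,0,0],"angular":[0,0,0],"jaw":55},{"linear":[-110,0,0],"angular":[0,0,0],"jaw":55}]'|sed -n '2p;4,5p'; python3 lf3.py lid_square 447 -92 -39.2 .070 can_square 447 -93 50.75; python3 go.py 498.5 438 130 4.5
```

```text
position: [0.4488, -0.0944, 0.0666]
force: [-0.6, -0.2, -0.8]
finger_gap: 0.0552
position: [0.453, -0.0947, 0.1814]
force: [-0.1, -0.3, 0.2]
finger_gap: 0.055
scene [ 4.467e+02 -9.350e+01 -3.910e+01  1.372e+02  2.510e+02  4.000e-01
  1.470e+02] 2.77
top [515.7 -98.6 -21.4 182.8 178.8  -4.3 173.3] 21.62
t 40.45 pos [449.2 -94.8 177.2] jawyaw 50.7 tilt 0.1 gap 54.8 F [-0.2 -0.4 -1. ] q [ 1.06  0.15 -1.02  1.98  0.15  1.08  0.86]
yaw 4.5 linear [ 46.4 299.2 443.7] angular [4.622e+01 3.000e-02 1.200e-01]
yaw 184.5 linear [ 46.4 299.2 443.7] angular [-1.3378e+02 -1.5000e-01  4.0000e-02]
```

```bash
python3 -m crank '[{"linear":[0,299,444],"angular":[46,0,0],"jaw":55},{"linear":[0,299,444],"angular":[46,0,0],"jaw":55},{"linear":[0,299,444],"angular":[46,0,0],"jaw":55},{"linear":[0,299,444],"angular":[46,0,0],"jaw":55},{"linear":[0,299,444],"angular":[46,0,0],"jaw":55}]'|sed -n '2p;4,5p'; python3 go.py 499 438.5 177 4.5
```

```text
position: [0.4678, 0.1086, 0.1749]
force: [0.4, 0.2, 0.1]
finger_gap: 0.055
t 40.95 pos [467.8 108.6 174.9] jawyaw 15.5 tilt 0.2 gap 55.0 F [0.4 0.2 0.1] q [ 0.61  0.22 -1.04  1.94  0.21  1.1  -0.25]
yaw 4.5 linear [ -2.4 309.5 118.4] angular [11.03 -0.18  0.  ]
yaw 184.5 linear [ -2.4 309.5 118.4] angular [-168.96   -0.     -0.27]
```

```bash
python3 -m crank '[{"linear":[0,309,118],"angular":[10.5,0,0],"jaw":55},{"linear":[0,309,118],"angular":[10.5,0,0],"jaw":55},{"linear":[0,309,118],"angular":[10.5,0,0],"jaw":55},{"linear":[0,309,118],"angular":[10.5,0,0],"jaw":55},{"linear":[0,309,118],"angular":[10.5,0,0],"jaw":55}]'|sed -n '2p;4,5p'; python3 go.py 499 438.5 60 4.5
```

```text
position: [0.4897, 0.348, 0.1741]
force: [0.7, 0.6, 0.9]
finger_gap: 0.0551
t 41.45 pos [489.7 348.  174.1] jawyaw 5.3 tilt 0.2 gap 55.1 F [0.7 0.6 0.9] q [ 0.03  0.48 -0.97  1.67  0.42  1.22 -0.95]
yaw 4.5 linear [113.8  89.5  18.1] angular [ 0.83 -0.19  0.13]
yaw 184.5 linear [113.8  89.5  18.1] angular [-179.17   -0.2    -0.29]
```

```bash
python3 -m crank '[{"linear":[0,89,18],"angular":[0.5,0,0],"jaw":55},{"linear":[30,89,18],"angular":[0.5,0,0],"jaw":55},{"linear":[75,89,18],"angular":[0.5,0,0],"jaw":55},{"linear":[114,89,18],"angular":[0.5,0,0],"jaw":55},{"linear":[114,89,18],"angular":[0.5,0,0],"jaw":55}]'|sed -n '2p;4,5p'; python3 -m crank '[{"linear":[0,0,0],"angular":[0,0,0],"jaw":55},{"linear":[0,0,0],"angular":[0,0,0],"jaw":55}]'|sed -n '2p;4,5p'; python3 go.py 499 438.5 -3 4.5;python3 see.py pics/g29.png; python3 lf3.py lid_square 447 -92 -39.2 .070 can_square 447 -93 50.75;python3 lf3.py lid_oblong 498 438 94.5 0
```

```text
position: [0.4958, 0.4326, 0.0541]
force: [0.7, -1.1, 0.1]
finger_gap: 0.0547
position: [0.501, 0.4384, 0.0647]
force: [-0.4, -0.2, 1.5]
finger_gap: 0.0551
t 42.15 pos [501.  438.4  64.7] jawyaw 4.8 tilt 0.2 gap 55.1 F [-0.4 -0.2  1.5] q [-0.19  0.69 -0.87  1.61  0.58  1.11 -1.13]
yaw 4.5 linear [67.7  0.1 -2.1] angular [ 0.3   0.12 -0.13]
yaw 184.5 linear [67.7  0.1 -2.1] angular [-179.7     0.2     0.18]
[0.50128135 0.43848396 0.06519017] 0.054931233292825815 [1.   0.08 0.  ]
361 58
scene [446.8 -93.5 -39.  135.6 250.7   0.5 147. ] 2.72
top [450.8 -90.5 -39.3 200.5 233.    0.9 167.3] 3.22
scene [496.9 434.7  94.5 130.1 273.9   0.6 139.2] 3.94
top [ 503.5  442.6   72.6  873.1  241.6   11.7 -639.7] 29.92
```

View pics/g29.png

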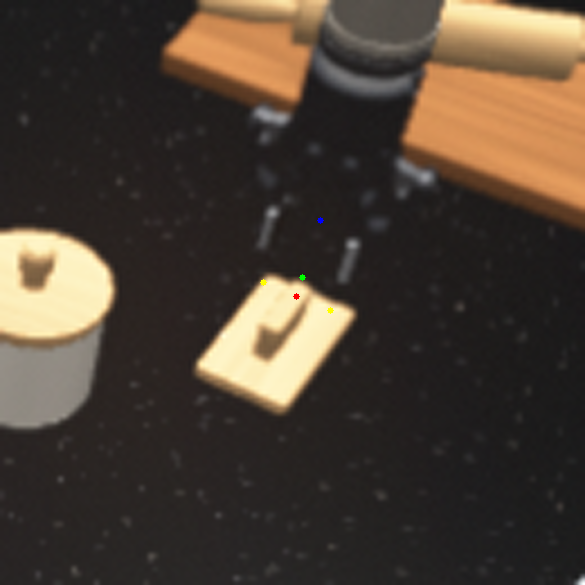

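```bash
python3 -m crank '[{"linear":[40,-1,-1.5],"angular":[0.3,0,0],"jaw":55},{"linear":[60,-1,-1.5],"angular":[0.3,0,0],"jaw":55},{"linear":[67,-1,-1.5],"angular":[0.3,0,0],"jaw":55},{"linear":[67,-1,-1.5],"angular":[0.3,0,0],"jaw":55}]'|sed -n '2p;4,5p'; python3 -m crank '[{"linear":[0,0,0],"angular":[0,0,0],"jaw":35},{"linear":[0,0,0],"angular":[0,0,0],"jaw":22},{"linear":[0,0,0],"angular":[0,0,0],"jaw":15},{"linear":[0,0,0],"angular":[0,0,0],"jaw":8},{"linear":[0,0,0],"angular":[0,0,0],"jaw":8}]' 40|sed -n '2p;4,5p'; python3 go.py;  python3 lf3.py lid_oblong 498 437 94.5 0|head -1
```

```text
position: [0.4983, 0.4355, -0.0052]
force: [0.2, 0.0, 0.5]
finger_gap: 0.0551
position: [0.4996, 0.4371, -0.0028]
force: [0.4, -0.6, 5.9]
finger_gap: 0.017
t 43.30 pos [499.6 437.1  -2.8] jawyaw 4.5 tilt 0.1 gap 17.0 F [ 0.4 -0.6  5.9] q [-0.22  0.76 -0.82  1.66  0.64  1.01 -1.18]
scene [498.2 434.8  94.5 129.9 275.    0.5 140.7] 4.82
```

```bash
python3 -m crank '[{"linear":[-20,0,0],"angular":[0,0,0],"jaw":8},{"linear":[-65,0,0],"angular":[0,0,0],"jaw":8},{"linear":[-110,0,0],"angular":[0,0,0],"jaw":8},{"linear":[-115,-40,15],"angular":[0,0,0],"jaw":8}]' 50|sed -n '2p;4,5p'; python3 go.py 658.8 86.3 110 -17.9
```

```text
position: [0.5139, 0.4084, 0.1194]
force: [0.5, 1.8, 0.4]
finger_gap: 0.0173
t 43.80 pos [513.9 408.4 119.4] jawyaw 5.2 tilt 0.9 gap 17.3 F [0.5 1.8 0.4] q [-0.1   0.62 -0.92  1.6   0.52  1.17 -1.04]
yaw -17.9 linear [   5.5 -334.   115.2] angular [23.08  0.22 -0.88]
yaw 162.1 linear [   5.5 -334.   115.2] angular [-156.92    1.22    0.31]
```

```bash
python3 -m crank '[{"linear":[0,-330,116],"angular":[22.4,0,0],"jaw":8},{"linear":[0,-330,116],"angular":[22.4,0,0],"jaw":8},{"linear":[0,-330,116],"angular":[22.4,0,0],"jaw":8},{"linear":[0,-330,116],"angular":[22.4,0,0],"jaw":8},{"linear":[0,-330,116],"angular":[22.4,0,0],"jaw":8}]'|sed -n '2p;4,5p'; python3 go.py 658.8 86.3 110 -17.9
```

```text
position: [0.6185, 0.1667, 0.1117]
force: [1.2, -0.5, -1.5]
finger_gap: 0.0174
t 44.30 pos [618.5 166.7 111.7] jawyaw -17.9 tilt 0.0 gap 17.4 F [ 1.2 -0.5 -1.5] q [ 0.24  0.57 -0.81  1.64  0.45  1.13 -0.99]
yaw -17.9 linear [  1.8 -64.2  63. ] angular [0.04 0.04 0.02]
yaw 162.1 linear [  1.8 -64.2  63. ] angular [-1.7996e+02 -3.0000e-02  6.0000e-02]
```

```bash
python3 -m crank '[{"linear":[0,-64,63],"angular":[0,0,0],"jaw":8},{"linear":[0,-64,63],"angular":[0,0,0],"jaw":8},{"linear":[15,-64,63],"angular":[0,0,0],"jaw":8},{"linear":[40,-64,63],"angular":[0,0,0],"jaw":8},{"linear":[40,-64,63],"angular":[0,0,0],"jaw":8}]'|sed -n '2p;4,5p';python3 -m crank '[{"linear":[0,0,0],"angular":[0,0,0],"jaw":8},{"linear":[0,0,0],"angular":[0,0,0],"jaw":8},{"linear":[0,0,0],"angular":[0,0,0],"jaw":8}]'|sed -n '2p;4,5p'; python3 go.py 658.8 86.3 57 -17.9; python3 lf3.py lid_oblong 657 84 72 .073 can_oblong 657 84 72 |head -1; python3 see.py pics/g30.png
```

```text
position: [0.6554, 0.0874, 0.0678]
force: [-1.3, -0.2, -1.2]
finger_gap: 0.0175
position: [0.6592, 0.0894, 0.0723]
force: [0.7, -1.7, -1.6]
finger_gap: 0.0172
t 45.10 pos [659.2  89.4  72.3] jawyaw -17.8 tilt 0.1 gap 17.2 F [ 0.7 -1.7 -1.6] q [ 0.33  0.64 -0.77  1.61  0.49  1.09 -0.88]
yaw -17.9 linear [15.3 -3.1  0.5] angular [ 0.06  0.12 -0.06]
yaw 162.1 linear [15.3 -3.1  0.5] angular [-1.7994e+02  9.0000e-02  1.8000e-01]
scene [6.568e+02 8.840e+01 7.260e+01 1.443e+02 2.540e+02 5.000e-01 1.500e+02] 9.36
[0.65886736 0.08884772 0.07159889] 0.017034544289771567 [ 0.95 -0.31  0.  ]
349 146
```

View pics/g30.png

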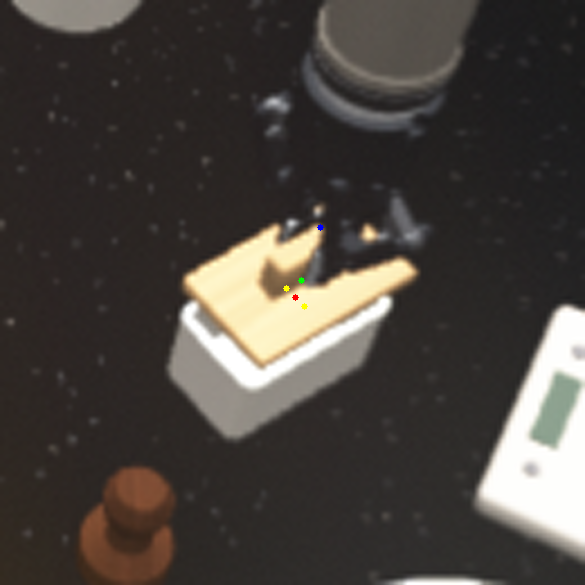

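```bash
python3 -m crank '[{"linear":[2,-3.5,0.7],"angular":[0,0,0],"jaw":8},{"linear":[10,-3.5,0.7],"angular":[0,0,0],"jaw":8},{"linear":[16,-3.5,0.7],"angular":[0,0,0],"jaw":8},{"linear":[16,-3.5,0.7],"angular":[0,0,0],"jaw":8},{"linear":[16,-3.5,0.7],"angular":[0,0,0],"jaw":8}]'|sed -n '2p;4,5p'; python3 go.py 658.8 86.3 51 -17.9; python3 lf3.py lid_oblong 657 84 72 .058 can_oblong 657 84 72 |head -2
```

```text
position: [0.6578, 0.0851, 0.0542]
force: [-0.5, 1.5, -1.1]
finger_gap: 0.0172
t 45.75 pos [657.8  85.1  54.2] jawyaw -17.9 tilt 0.0 gap 17.2 F [-0.5  1.5 -1.1] q [ 0.33  0.66 -0.76  1.62  0.5   1.06 -0.89]
yaw -17.9 linear [3.2 1.5 0.6] angular [ 0.03 -0.05  0.01]
yaw 162.1 linear [3.2 1.5 0.6] angular [-1.7997e+02 -2.0000e-02 -8.0000e-02]
scene [6.560e+02 8.210e+01 7.250e+01 1.373e+02 2.525e+02 5.000e-01 1.480e+02] 4.9
top [711.5  82.4  51.1 190.7 192.4   1.4 199. ] 22.27
```

```bash
python3 -m crank '[{"linear":[0,1.5,0.8],"angular":[0,0,0],"jaw":8},{"linear":[2,1.5,0.8],"angular":[0,0,0],"jaw":8},{"linear":[3,1.5,0.8],"angular":[0,0,0],"jaw":8},{"linear":[3,1.5,0.8],"angular":[0,0,0],"jaw":8}]'|sed -n '2p;4,5p';  python3 lf3.py lid_oblong 657 84 72 .055 can_oblong 657 84 72 |head -1; python3 -m crank '[{"linear":[1,0,0],"angular":[0,0,0],"jaw":8},{"linear":[1,0,0],"angular":[0,0,0],"jaw":8}]'|sed -n '2p;4p'
```

```text
position: [0.6591, 0.0861, 0.0515]
force: [1.3, 0.5, -1.7]
finger_gap: 0.0171
scene [6.573e+02 8.340e+01 7.240e+01 1.342e+02 2.528e+02 5.000e-01 1.488e+02] 4.93
position: [0.6595, 0.0862, 0.0512]
force: [-1.5, -0.7, 2.5]
```

Touching at 2.5 N, with the fit at (657.3, 83.4, 72.4°) against the canister at (657.0, 84.0, 72.0°). One more small press, then I release.

```bash
python3 -m crank '[{"linear":[0.8,0,0],"angular":[0,0,0],"jaw":8},{"linear":[0.8,0,0],"angular":[0,0,0],"jaw":8}]'|sed -n '2p;4p'; python3 -m crank '[{"linear":[-0.5,0,0],"angular":[0,0,0],"jaw":16},{"linear":[-0.5,0,0],"angular":[0,0,0],"jaw":28},{"linear":[-0.5,0,0],"angular":[0,0,0],"jaw":45},{"linear":[-0.5,0,0],"angular":[0,0,0],"jaw":55},{"linear":[-0.5,0,0],"angular":[0,0,0],"jaw":55}]' 30|sed -n '2p;4,5p'; python3 -m crank '[{"linear":[-30,0,0],"angular":[0,0,0],"jaw":55},{"linear":[-75,0,0],"angular":[0,0,0],"jaw":55},{"linear":[-120,0,0],"angular":[0,0,0],"jaw":55},{"linear":[-150,50,-50],"angular":[0,0,0],"jaw":55},{"linear":[-150,180,-60],"angular":[0,0,0],"jaw":55}]'|sed -n '2p;4,5p'; python3 -m crank '[{"linear":[0,120,-60],"angular":[0,0,0],"jaw":55},{"linear":[0,120,-60],"angular":[0,0,0],"jaw":55},{"linear":[0,120,-60],"angular":[0,0,0],"jaw":55},{"linear":[0,120,-60],"angular":[0,0,0],"jaw":55}]'|sed -n '2p;4,5p'
python3 lf3.py lid_oblong 657 84 72 .054 can_oblong 657 84 72; python3 lf3.py lid_square 447 -92 -39.2 .070 can_square 447 -93 50.75;python3 lf3.py lid_small 382 -282 0 .06 can_small 381 -282 0;python3 lf3.py lid_large 361 291 0 .078 can_large 360 293 0
python3 - <<'E'
from h import *
for n in("scene","top"):
    c=ctrl.capture(n); cv2.imwrite(f"pics/fin_{n}.png",c["image"][:,:,::-1])
E
python3 go.py
```

```text
position: [0.6595, 0.0862, 0.0512]
force: [-2.8, -1.6, 5.6]
position: [0.6592, 0.0862, 0.0502]
force: [1.8, -0.3, 0.3]
finger_gap: 0.0549
position: [0.6453, 0.1756, 0.1976]
force: [1.1, 1.1, 0.4]
finger_gap: 0.0548
position: [0.6202, 0.3178, 0.1938]
force: [-0.3, 0.1, 0.2]
finger_gap: 0.055
scene [6.576e+02 8.400e+01 7.220e+01 1.369e+02 2.543e+02 5.000e-01 1.490e+02] 2.88
top [661.8  87.8  72.3 251.7 241.    1.  191.8] 8.19
scene [446.8 -93.5 -39.  136.9 251.    0.5 148. ] 2.69
top [450.8 -91.2 -39.7 135.5 232.4   0.9 161.5] 15.29
scene [ 380.4 -282.     2.2  130.6  252.     0.5  145. ] 3.94
top [ 384.1 -279.4  -25.6  310.   239.     1.1  183.7] 4.8
scene [357.7 290.3   1.1 127.3 267.3   0.5 147. ] 3.54
top [361.2 294.2  -5.4 218.1 239.1   1.1 145.4] 3.82
t 48.65 pos [624.9 308.2 193.5] jawyaw -18.0 tilt 0.0 gap 55.0 F [-0.2  0.6  0.1] q [ 0.01  0.6  -0.83  1.4   0.44  1.33 -1.15]
```

View pics/fin_scene.png

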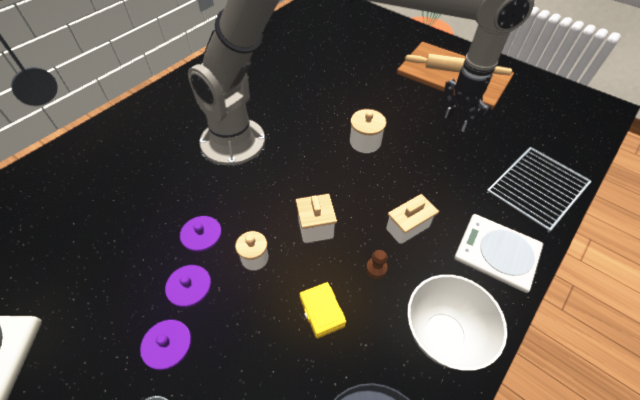

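View pics/fin_top.png

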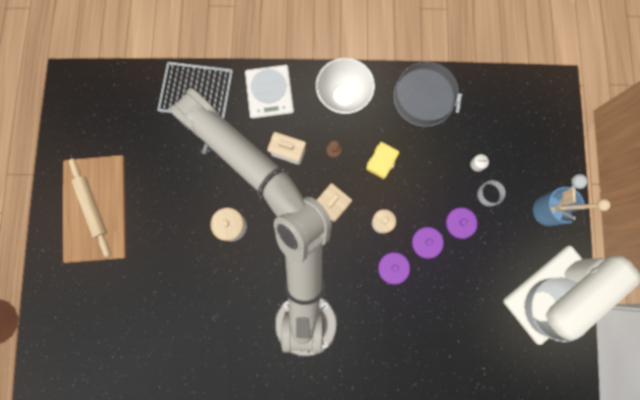

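The final views show all four lids on their canisters: scene large (368,125), small (252,245), square (317,212) and oblong (412,215). The tamper (377,262) and case (322,310) look unmoved. One last check that the canister bodies and bystanders did not shift.

```bash
python3 - <<'E'
from h import *
a=cv2.imread("pics/scene0.png",0).astype(np.float32); b=cv2.imread("pics/fin_scene.png",0).astype(np.float32)
for n,(x0,y0,x1,y1) in dict(large=(345,137,390,158),small=(235,256,272,274),square=(296,226,340,246),oblong=(383,228,436,246),tamper=(360,245,394,280),case=(294,278,350,342)).items():
    A=a[y0:y1,x0:x1];B=b[y0:y1,x0:x1]; M2=cv2.findTransformECC(A,B,np.eye(2,3,dtype=np.float32),cv2.MOTION_TRANSLATION)
    print(n,"ecc",round(M2[0],3),"shift px",np.round(M2[1][:,2],2))
E
```

```text
large ecc 0.999 shift px [-0.3   0.13]
small ecc 0.925 shift px [-0.02 -0.15]
square ecc 0.944 shift px [-0.04  0.29]
oblong ecc 0.975 shift px [ 0.09 -0.05]
tamper ecc 0.997 shift px [0.01 0.07]
case ecc 1.0 shift px [0.01 0.03]
```

```bash
python3 -c "
from cell import ctrl; print(ctrl.close_job())"
```

```text
the job is handed in; nothing more can be done
None
```

All four beech lids are on their matching canisters, each lowered to light contact before release, and the job was handed in at about 49 s.

**Final fit, lid against canister:**

| Lid | Scene camera offset | Top camera offset |
|---|---|---|
| Large | about 1 mm | about 1 mm |
| Small | under 0.5 mm | about 1 mm |
| Square | about 0.3 mm, yaw 0.2° | about 1.6 mm |
| Oblong | about 0.6 mm, yaw 0.2° | about 2.4 mm (poorer fit) |

**Not moved:** the canisters, tamper and case shifted by 0.3 px or less (under about 1 mm) between the first and last scene pictures.

**What went wrong or disagreed:**
- **Missed first grasp:** the first close missed the large lid because the real fingertips were about 31 mm above the reported height. I measured this by touching the counter gently, with about 17 N at contact, and corrected for it.
- **Heavy first set-down:** the large lid's first contact with its canister reached about 49 N at the wrist. Later set-downs stayed below 10 N, except the large lid's second try, at about 13 N.
- **Re-centring:** after its first release the large lid sat about 6 mm off centre, so I picked it up again and re-centred it.
- **Camera disagreement:** absolute positions from the two cameras differ by 3–4 mm throughout. I judged centring only by comparing lid and canister within the same camera.

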